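Lock the tile press at its set height with the cross pin

TASK

Wind the tile press down by its crank, clockwise seen from above, until the cross hole in the spindle's square boss lines up with the holes in the two cheek plates (it only matches at one height, with the crank arm pointing to the back of the press), and stop there. Then take the steel lock pin out of the tool chest's drawer and push it from the front through cheek, spindle and cheek until its thick grip is fully home against the front cheek, and leave it there. Leave the foam cup, the drinks can and the bisque figure standing where they are.

Things in the scene. Friction and masses are not known exactly. Their poses are not given: they have to be found in the camera images.
- spindle (a joint): Angle (rad) of the press's threaded upright spindle and crank. 0 = its cross hole is lined up with the cheek holes in angle and height. Starts 0.8 to 1.7 turns before that (-10.5 to -5.0); grows clockwise from above, lowering spindle and crank 12 mm a turn. Can be overshot (stop at +2.2). Friction (3 to 4 N at the knob) holds it wherever it is left.
- crank_grip (a point): Centre of the crank's upright wooden knob: 26 mm wide, 52 mm tall, 62 mm from the spindle axis, free to revolve about its own axis, so the hand need not turn as it leads the knob round. x along the crank arm, outwards; z up. Lined up: arm points to the back of the press (+x of press_hole), this point 70 mm above press_hole. Arm: flat steel bar 24 mm wide, top 30 mm below this point.
- spindle_hole (a point): Centre of the 19 mm cross hole through the spindle's bright square boss (32 mm cube). x along the cross hole, the way the crank arm points; z up. Lined up when it coincides with press_hole.
- press_hole (a point): Fixed point on the press's spindle axis, 135 mm above the table, in line with the 19 mm holes in the two upright grey cheek plates in front of and behind the spindle (each 170 mm wide, 10 mm thick, outer faces 34 mm from this point, top edges 20 mm above it). x runs along the holes from the press's front to its back; the pin goes in from the front, along +x. y along the plates, z up.
- press: The tile press, bolted down: base 150 (x) x 190 (y) x 22 mm, two steel columns at y = +-70 mm, grey cheek plates, an aluminium platen below the spindle. Origin under the middle of its base; axes as press_hole.
- chest_drawer0 (a joint): Opening (m) of the tool chest's only drawer: 0 shut (as it starts), 0.134 fully open at the stop; it slides with about 1 N of friction.
- chest_drawer0_handle (a point): Middle of the drawer's steel bar handle: level bar 11 mm thick, 120 mm long along y, 35 mm in front of the drawer front, 71 mm above the table. The drawer pulls out along -x of this frame. The drawer front's top edge is 13 mm above this point, the chest's top 24 mm.
- chest: Pale wooden tool chest, bolted down, 200 (x) x 240 (y) x 95 mm high, drawer front at -x. Origin under its middle. Its top board begins 50 mm behind the shut handle. Drawer floor 22 mm above the table.
- pin_grip (a point): Centre of the steel lock pin's thick grip, a cylinder 26 mm wide, 56 mm long; pin 140 mm long, 150 g, level. x along the pin to its nose. Starts across the drawer (nose to the chest's -y side) in V rests, 56 mm above the table, 62 mm behind the inside of the drawer front, 112 mm behind the handle. Home in the press: 62 mm in front of press_hole.
- pin_nose (a point): Tip of the lock pin's nose, same axes as pin_grip and 112 mm ahead of it. The shank is 14 mm wide and 84 mm long, its last 16 mm tapered to 6 mm at this tip. In the drawer one wooden V rest is under the shank and one under the grip's outer end; the grip's middle is free at both sides and below.
- cup_at (a point): White foam cup, 84 mm wide, 95 mm tall; point at its middle height. z is its upright axis. To be left standing.
- can_at (a point): Drinks can, 60 mm wide, 125 mm tall; point at its middle height. z is its upright axis. To be left standing.
- figure_at (a point): Bisque-fired clay figure like a bust, 84 mm wide at the foot, 149 mm tall; point at its middle height. z is its upright axis. To be left standing.

How it is judged:
By the outcome, as a careful person would: the job done as asked, in the order asked, and still so for the second after the job is handed in, with the robot touching nothing.
It also fails if it takes over 72 s, if anything falls off the work surface, if the arm or the gripper's body presses on something with over 40 N, if the wrist force passes 120 N, or if a joint passes its speed limit or range.

ROBOT

A 6-joint arm with a two-finger parallel gripper is mounted at the origin on the work surface. World frame = base frame: x ahead of the robot, y to its left, z up, the work surface at z = 0. Lengths are in m, angles in rad, forces in N, time in s.
With the tool pointing down it reaches from about 0.35 to 0.975 m from the base axis. Payload 4.9 kg.
Tool frame: the origin (TCP) lies at the very end of the fingers, on their centre line; the grasp point (between the pads) lies 19 mm behind it; z points along the fingers, y is the line along which they close (so a half turn about z gives the same grasp; the last joint's range is limited). The gripper opens to 85 mm and grips with 20 to 120 N. Pads are 22 mm wide; open, the fingers measure 114 mm over their backs; the gripper's body (76 mm by 85 mm) begins 54 mm behind the grasp point. The pads swing forward as they close: fully open they stand 13 mm farther back than shut.
Start: joints at [1.005, 0.053, 1.613, -0, 1.476, -0.119], TCP at [0.27, 0.564, 0.231] pointing down, gripper open.
Joint ranges: [-3.01, 3.01], [-1.01, 2.22], [0.06, 2.58], [-1.02, 4.17], [0.09, 2.62], [-3.14, 3.14]. Speed limits (rad/s): [2.57, 2.57, 3.14, 3.14, 3.14, 3.14].

INTERFACE

Orientations are given as a unit quaternion [w, x, y, z].
In Python, from plant import state, optics, ticket, nets gives the robot as it stands. The module is installed in compiled form; this text tells all that it offers.
- The arm moves only by the shell command python3 -m inch 'ROWS' [OPENING]. ROWS is JSON, a list of rows, each an object of numbers: "dx", "dy", "dz": the shift along the tool's x, y, z as a fraction of full scale; "rx", "ry", "rz": the turn, a rotation vector about the tool's x, y, z as a fraction of full scale. In form: [{"dx": .., "dy": .., "dz": .., "rx": .., "ry": .., "rz": ..}, ...]. A call has 1 to 5 rows; each row is the pose to reach, as a shift and turn from the pose commanded when the call began, along the tool's axes at that moment; what a row does not reach only later rows make up. Full scale, the value 1, is 0.8 m for a shift and 1.5 rad for a turn. A row lasts 1/10 s, in which the tool goes at most 50 mm and 8.59 degrees, less where a joint would pass 70% of its speed; a pose out of reach is approached as far as the arm can. A call with a number of a shift or a turn outside -1 to 1 is refused whole. A call with a gripper value outside its range is refused whole. OPENING is the opening, from -1 (shut) to 1 (fully open), set as the call begins (- or left out, the last holds). The fingers move at their own pace and stop on an object; the grip force is fixed at half the most. Time passes only in rows, so rows that repeat a pose let the fingers close. It gives the time, the measured TCP pose, the force, the opening and the grip force at its end, in the units of the state.
- state(): the state, without advancing time (a new reading comes with each control period).
- optics.grab_frame(name): name is "side" or "top" or "wrist"; returns the picture (400x640x3 uint8, red, green, blue); there is no depth.
- optics.camera_info(name): a dict with "fx", "fy", "cx", "cy" (pixels), "R" (3x3) and "t" (3): a world point X has camera coordinates R X + t. Camera axes: x right, y down, z forward; pixel columns grow to the right and rows downward; lengths in m; the calibration is good to about 2 mm. A picture is of the moment at which its call begins: read the wrist's pose just before it. camera_info takes no time and is no camera call; for the wrist camera it gives the pose at the moment of the call.
- ticket.job_done(): hands the job in; it is judged then, once.
Trained networks look in the newest picture that a camera, given by its name, has taken for a name from the list of things; names that differ only in an ending like _2 or _b are one class to them, and where a whole thing is asked for, a point or a joint stands for the part that bears it (a point fixed in the world has none). Each returns a list of dicts, best first, with "confidence" (0 to 1); they miss things now and then, are a little off and sometimes report something else, mostly with a low value. They report only what shows in the picture. A call takes as long as a camera call.
- nets.boxes_of(camera, name): "bbox" ([centre column, centre row, width, height] in pixels, round what is visible of it).
- nets.outline_of(camera, name): "pixels" (400x640 bool, what is visible of it) and "bbox" ([centre column, centre row, width, height] in pixels, round what is visible of it).
The state is a dict: "time": time; "joint_pos": joint angles; "joint_vel": joint speeds; "joint_efforts": joint torques, N m; "tool_pos": TCP position; "tool_rot": TCP orientation; "contact_force": force on the tool from outside, world axes, zero at the start; "ft_torque": the same for the moment, N m; "gripper_width": opening from 0.0 (shut) to 1.0 (fully open); "grasp_force": force on a finger pad.
Only numpy, scipy, OpenCV 4.12 (cv2) and the standard library are available. Lean on these libraries where they do the work, as an engineer would, in place of code of your own. Each camera call takes 0.05 s, during which the arm holds its last target. There are 200 camera calls.

## Working session

There is one attempt and no reset: what is moved stays moved. The work goes in short steps, Python scripts to look and compute and a shell command to move; the robot and the scene stay as the last step left them, time stands still between calls to the robot, and variables do not carry over. Pictures are saved under pics/ and viewed, at most 10 in all, crops included, and the job is handed in when it is done.

```bash
mkdir -p pics; ls; cat > h.py <<'E'
import numpy as np, cv2
from scipy.spatial.transform import Rotation as Ro
from plant import state, optics, ticket, nets
def save(c,n):
    im=optics.grab_frame(c); cv2.imwrite(f'pics/{n}.png',im[:,:,::-1]); return im
def onplane(c,px,z):
    k=optics.camera_info(c); R=np.array(k['R']);t=np.array(k['t'])
    d=R.T@np.array([(px[0]-k['cx'])/k['fx'],(px[1]-k['cy'])/k['fy'],1]); o=-R.T@t
    return o+d*(z-o[2])/d[2]
def proj(c,X):
    k=optics.camera_info(c); p=np.array(k['R'])@np.array(X)+np.array(k['t'])
    return np.array([k['fx']*p[0]/p[2]+k['cx'],k['fy']*p[1]/p[2]+k['cy']])
def toolR(): 
    q=state()['tool_rot']; return Ro.from_quat([q[1],q[2],q[3],q[0]])
E
python3 - <<'E'
from h import *
np.set_printoptions(precision=4,suppress=True)
s=state(); print(s['tool_pos'],toolR().as_matrix(),s['time'])
a=save('top','top0'); b=save('side','side0')
cv2.imwrite('pics/both.png',np.vstack([a,b])[:,:,::-1][:, :])
for c in('top','side'):
    k=optics.camera_info(c); print(c,k['fx'],k['cx'],k['cy'],-np.array(k['R']).T@k['t']); print(np.array(k['R']))
    for n in('crank_grip','spindle_hole','press','chest','chest_drawer0_handle','cup_at','can_at','figure_at'):
        print(n,[(round(d['confidence'],2),np.round(d['bbox'],1)) for d in nets.boxes_of(c,n)[:2]])
E
```

```text
pics
[0.2697 0.5631 0.2301] [[-0.9018  0.4321 -0.0011]
 [ 0.4321  0.9018 -0.0017]
 [ 0.0003 -0.002  -1.    ]] 0.0
top 391.4551914594888 315.79644919984315 199.60349953506133 [0.4241 0.002  1.2394]
[[ 0.0285 -0.9996 -0.0013]
 [-0.9937 -0.0282 -0.1086]
 [ 0.1085  0.0044 -0.9941]]
crank_grip [(0.64, array([382.9, 191.1,  20.5,  33.9])), (0.42, array([374.6, 208.1,  54.7,  67.9]))]
spindle_hole [(0.82, array([381.5, 192.4,  24.8,  34. ]))]
press []
chest [(0.84, array([224.6, 174.4,  89.1,  86.8]))]
chest_drawer0_handle [(0.85, array([228.6, 204.4,  81.4,  26.4]))]
cup_at [(0.62, array([298.1, 156. ,  29.1,  31. ]))]
can_at [(0.67, array([411.9, 269.4,  28. ,  28.9])), (0.28, array([344.7, 129.4,  27.2,  36.8]))]
figure_at [(0.94, array([344.8, 130.1,  25.4,  33. ]))]
side 445.1745561884486 327.4154799496524 192.2803401289252 [ 0.0907 -0.7409  0.8251]
[[ 0.8422 -0.5388 -0.0202]
 [-0.3439 -0.5078 -0.7899]
 [ 0.4153  0.6722 -0.6129]]
crank_grip [(0.91, array([375.4, 215.6,  25.3,  64.6])), (0.24, array([357.2, 190.2,  31.7,  40. ]))]
spindle_hole [(0.72, array([369.4, 253.4, 100.1, 138.1])), (0.71, array([374.4, 216.8,  25.6,  63.2]))]
press [(0.79, array([367.5, 253.7, 100. , 133.9]))]
chest [(0.7, array([303.8, 165.8, 104.1,  77.4]))]
chest_drawer0_handle [(0.86, array([279.9, 176.3,  49.7,  49.2])), (0.18, array([305.1, 166.1, 102.4,  77.7]))]
cup_at [(0.91, array([359.4, 189.6,  31. ,  43.4]))]
can_at [(0.9, array([324.1, 333.6,  33.6,  62.4]))]
figure_at [(0.6, array([413.6, 204.4,  28.1,  53. ]))]
```

```bash
python3 - <<'E'
import cv2,numpy as np
a=cv2.imread('pics/top0.png')[90:300,170:450]; b=cv2.imread('pics/side0.png')[110:380,230:470]
a=cv2.resize(a,None,fx=2.8,fy=2.8,interpolation=cv2.INTER_CUBIC);cv2.imwrite('pics/a.png',a)
b=cv2.resize(b,None,fx=2.2,fy=2.2,interpolation=cv2.INTER_CUBIC);cv2.imwrite('pics/b.png',b)
E
```

```text
(no output)
```

View pics/a.png

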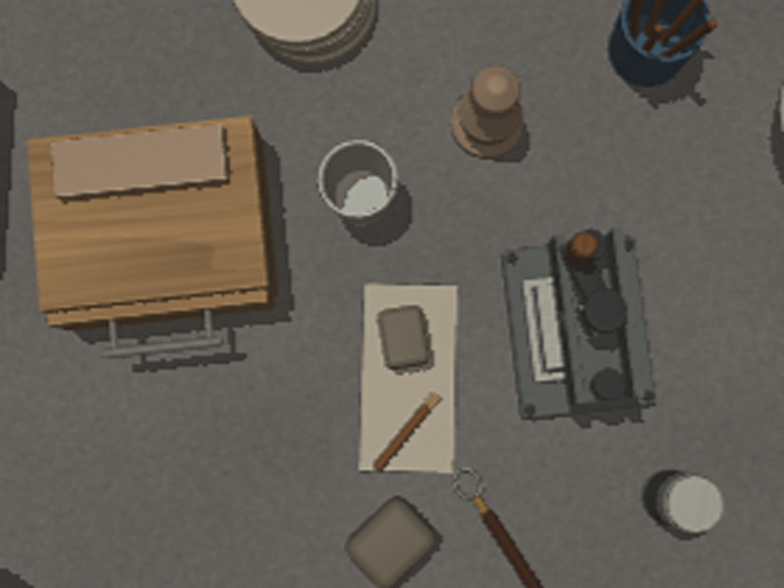

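View pics/b.png

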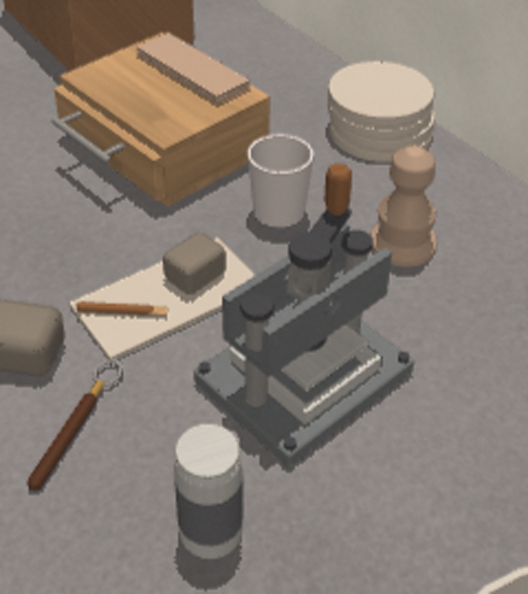

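Top view: the press's plates run roughly along world x, with the crank knob at about (379,177) in the full image pointing +x. The chest is on the left with its handle toward the robot, and the cup, figure and can surround the press. Next I'll triangulate these points.

```bash
cat >> h.py <<'E'
def tri(obs):
    A=[]
    for c,p in obs:
        k=optics.camera_info(c) if isinstance(c,str) else c
        M=np.diag([k['fx'],k['fy'],1]); M[0,2]=k['cx'];M[1,2]=k['cy']
        P=M@np.hstack([np.array(k['R']),np.array(k['t']).reshape(3,1)])
        A+=[p[0]*P[2]-P[0],p[1]*P[2]-P[1]]
    X=np.linalg.svd(np.array([a/np.linalg.norm(a[:3]) for a in A]))[2][-1]; return X[:3]/X[3]
np.set_printoptions(precision=4,suppress=True)
E
python3 - <<'E'
from h import *
T=lambda x,y:(170+x/2.8,90+y/2.8)
S=lambda x,y:(230+x/2.2,110+y/2.2)
for n,a,b in [('knobtop',(583,243),(339,169)),('hubtop',(605,309),(310,246)),('cupTop',(358,180),(280,153)),('figTop',(495,90),(412,160)),('canTop',(694,504),(208,450)),
  ('handleL',(104,351),(57,123)),('handleR',(226,341),(119,157)),('colnear',(610,384),(258,305))]:
    print(n,tri([('top',T(*a)),('side',S(*b))]))
for n,p in [('bolts',(512,258)),('',(630,243)),('',(650,398)),('',(530,411))]: print(onplane('top',T(*p),.026))
for n,p in [('bolts s',(205,369)),('',(290,443)),('',(405,357))]: print(onplane('side',S(*p),.026))
print('handle ends', onplane('top',T(104,351),.071),onplane('top',T(226,341),.071))
for n,p in [('R.plate top R edge',(614,232)),('',(637,402)),('L.plate L edge',(556,240)),('',(573,412))]: print(n,onplane('top',T(*p),.155))
E
```

```text
knobtop [ 0.5974 -0.1533  0.2416]
hubtop [ 0.5424 -0.183   0.1898]
cupTop [0.6848 0.0637 0.0937]
figTop [ 0.7748 -0.0771  0.1318]
canTop [ 0.3564 -0.2865  0.1229]
handleL [0.4976 0.3331 0.0595]
handleR [0.5165 0.1967 0.0755]
colnear [ 0.4724 -0.1946  0.1577]
[ 0.6149 -0.1071  0.026 ]
[ 0.6356 -0.239   0.026 ]
[ 0.4631 -0.2622  0.026 ]
[ 0.445  -0.1301  0.026 ]
[ 0.4476 -0.1346  0.026 ]
[ 0.4666 -0.2621  0.026 ]
[ 0.6358 -0.2395  0.026 ]
handle ends [0.4951 0.3306 0.071 ] [0.5095 0.2008 0.071 ]
R.plate top R edge [ 0.6238 -0.1973  0.155 ]
 [ 0.4546 -0.2213  0.155 ]
L.plate L edge [ 0.6141 -0.1393  0.155 ]
 [ 0.443  -0.1584  0.155 ]
```

```bash
python3 - <<'E'
from h import *
k=optics.camera_info('wrist');R=np.array(k['R']);c=-R.T@k['t'];T=toolR().as_matrix()
print(k['fx'],k['cx'],k['cy'],'cam in tool',T.T@(c-state()['tool_pos']),'\n',T.T@R.T)
E
python3 -m inch '[{"dx":-0.3,"dy":-0.34,"dz":-0.26,"rz":0.3},{"dx":-0.3,"dy":-0.34,"dz":-0.26,"rz":0.5},{"dx":-0.3,"dy":-0.34,"dz":-0.26,"rz":0.5},{"dx":-0.3,"dy":-0.34,"dz":-0.26,"rz":0.5},{"dx":-0.3,"dy":-0.34,"dz":-0.26,"rz":0.5}]'
python3 -c "
from h import *
print(state()['tool_pos'],toolR().as_matrix())"
```

```text
327.86049705231017 323.8314322216808 201.09521801898063 cam in tool [ 0.0704 -0.0017 -0.1428] 
 [[ 0.0006 -0.9599 -0.2803]
 [ 1.      0.0009 -0.0007]
 [ 0.0009 -0.2803  0.9599]]
[0.27   0.5636 0.2313] [[-0.9019  0.432  -0.    ]
 [ 0.432   0.9019  0.    ]
 [ 0.      0.     -1.    ]]validation failed for argument at $[0]...
```

```bash

python3 -m inch '[{"dx":-0.3,"dy":-0.34,"dz":-0.26,"rx":0,"ry":0,"rz":0.3},{"dx":-0.3,"dy":-0.34,"dz":-0.26,"rx":0,"ry":0,"rz":0.5},{"dx":-0.3,"dy":-0.34,"dz":-0.26,"rx":0,"ry":0,"rz":0.5},{"dx":-0.3,"dy":-0.34,"dz":-0.26,"rx":0,"ry":0,"rz":0.5},{"dx":-0.3,"dy":-0.34,"dz":-0.26,"rx":0,"ry":0,"rz":0.5}]'
python3 -c "
from h import *
print(state()['tool_pos'],toolR().as_matrix())"
```

```text
time: 1.4
tool_pos: [0.3292, 0.3533, 0.3568]
tool_rot: [0.0, 0.566, 0.825, 0.0]
contact_force: [1.8, 0.5, -0.3]
gripper_width: 1.001
grasp_force: 0.0
[0.3292 0.3533 0.3568] [[-0.3601  0.9329  0.0006]
 [ 0.9329  0.3601  0.0003]
 [ 0.      0.0007 -1.    ]]
```

```bash

python3 -m inch '[{"dx":-0.6,"dy":0.05,"dz":-0.08,"rx":0,"ry":0,"rz":0.08},{"dx":-0.6,"dy":0.05,"dz":-0.08,"rx":0,"ry":0,"rz":0.15},{"dx":-0.6,"dy":0.05,"dz":-0.08,"rx":0,"ry":0,"rz":0.15},{"dx":-0.6,"dy":0.05,"dz":-0.08,"rx":0,"ry":0,"rz":0.15},{"dx":-0.6,"dy":0.05,"dz":-0.08,"rx":0,"ry":0,"rz":0.15}]'
python3 -c "
from h import *
print(state()['tool_pos'],toolR().as_matrix())"
```

```text
time: 1.9
tool_pos: [0.439, 0.1307, 0.3893]
tool_rot: [0.0, 0.652, 0.758, 0.001]
contact_force: [1.0, 0.8, 0.4]
gripper_width: 1.001
grasp_force: 0.0
[0.439  0.1307 0.3893] [[-0.1485  0.9889  0.0013]
 [ 0.9889  0.1485  0.0003]
 [ 0.0001  0.0014 -1.    ]]
```

```bash

python3 -m inch '[{"dx":-0.14,"dy":0.04,"dz":-0.04,"rx":0,"ry":0,"rz":0},{"dx":-0.28,"dy":0.085,"dz":-0.04,"rx":0,"ry":0,"rz":0},{"dx":-0.28,"dy":0.085,"dz":-0.04,"rx":0,"ry":0,"rz":0},{"dx":-0.28,"dy":0.085,"dz":-0.04,"rx":0,"ry":0,"rz":0},{"dx":-0.28,"dy":0.085,"dz":-0.04,"rx":0,"ry":0,"rz":0}]'
cat > look.py <<'E'
import sys,pickle
from h import *
n=sys.argv[1]; k=optics.camera_info('wrist'); s=state(); im=save('wrist',n)
pickle.dump((k,s),open(f'pics/{n}.pkl','wb')); print(s['time'],s['tool_pos'],toolR().as_matrix()[:,0])
E
python3 look.py w1
python3 -m inch '[{"dx":-0.06,"dy":0,"dz":0,"rx":0,"ry":0,"rz":0},{"dx":-0.12,"dy":0,"dz":0,"rx":0,"ry":0,"rz":0},{"dx":-0.18,"dy":0,"dz":0,"rx":0,"ry":0,"rz":0},{"dx":-0.25,"dy":0.0,"dz":0,"rx":0,"ry":0,"rz":0},{"dx":-0.25,"dy":0.0,"dz":0,"rx":0,"ry":0,"rz":0}]'
python3 look.py w2
```

```text
time: 2.4
tool_pos: [0.5397, -0.0817, 0.4207]
tool_rot: [0.0, 0.653, 0.757, -0.0]
contact_force: [0.4, 0.9, 0.2]
gripper_width: 1.002
grasp_force: 0.0
2.4 [ 0.5397 -0.0817  0.4207] [-0.1425  0.9898 -0.0034]
time: 2.95
tool_pos: [0.5683, -0.2811, 0.4186]
tool_rot: [-0.001, 0.655, 0.756, -0.001]
contact_force: [0.2, 0.8, -0.9]
gripper_width: 0.996
grasp_force: 0.0
2.95 [ 0.5683 -0.2811  0.4186] [-0.1444  0.9895  0.0011]
```

```bash
python3 -c "
import cv2,numpy as np
a=cv2.imread('pics/w1.png');b=cv2.imread('pics/w2.png')
cv2.imwrite('pics/w12.png',np.hstack([a[:,120:520],b[:,120:520]]))"
```

```text
(no output)
```

View pics/w12.png

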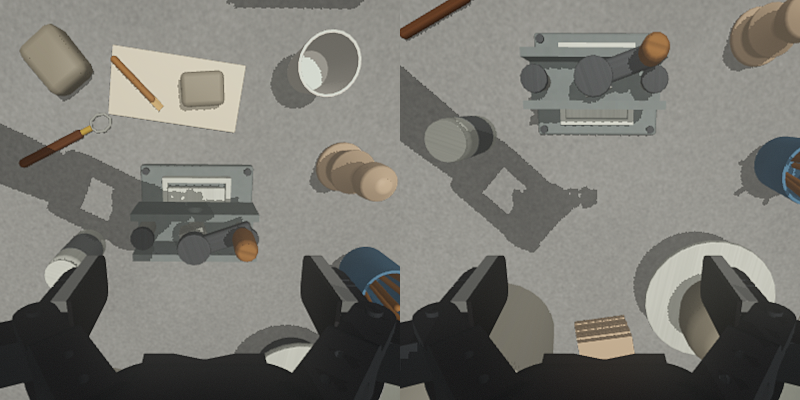

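Both wrist views show the press with its orange knob: w1 at about (365,243) and w2 at about (372,47). The hub is at about (314,249) in w1 and (312,76) in w2. Now an enlarged crop for exact pixels.

```bash
python3 -c "
import cv2,numpy as np
a=cv2.imread('pics/w1.png')[155:275,240:400];b=cv2.imread('pics/w2.png')[25:145,230:390]
f=lambda x:cv2.resize(x,None,fx=5,fy=2.5*2,interpolation=cv2.INTER_LANCZOS4)
im=np.vstack([f(a)[:,:],f(b)]);im=cv2.resize(im,None,fx=.5,fy=.5)
cv2.imwrite('pics/crop_a.png',np.clip(f(a)*1.4,0,255).astype('uint8')[:,:800]);cv2.imwrite('pics/crop_b.png',np.clip(f(b)*1.2,0,255).astype('uint8'))"
```

```text
(no output)
```

View pics/crop_a.png

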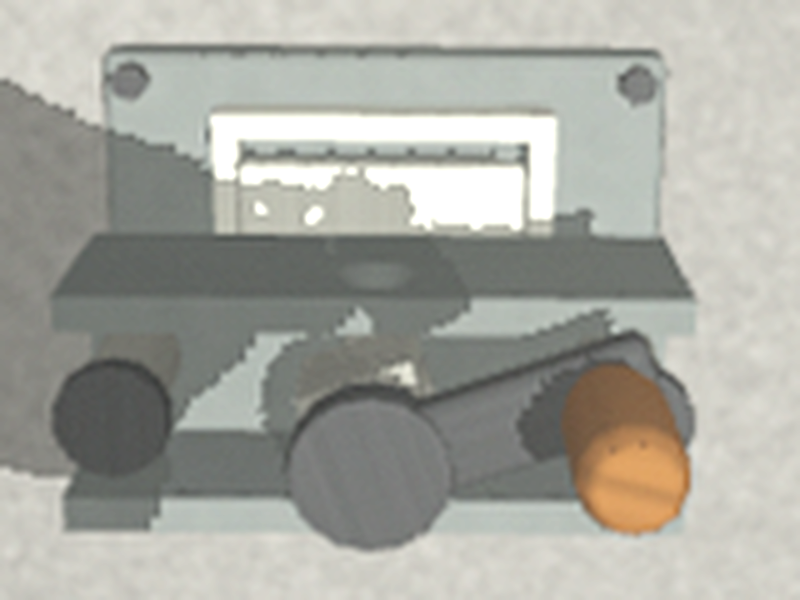

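View pics/crop_b.png

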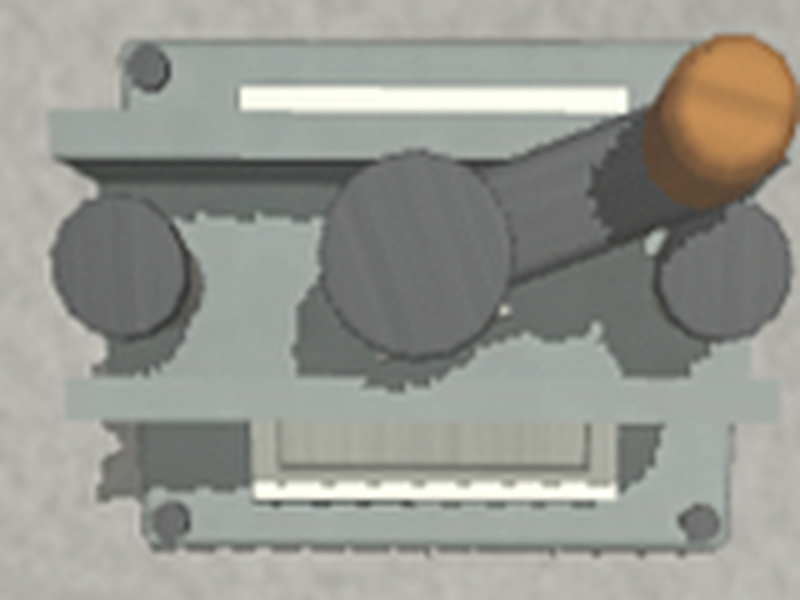

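The enlarged crops show the knob's top disc at (366,250) in w1 and (376,45) in w2. The plate top corners and base bolts are also clear, so I'll triangulate them together and check against known heights.

```bash
python3 - <<'E'
from h import *; import pickle
k1=pickle.load(open('pics/w1.pkl','rb'))[0];k2=pickle.load(open('pics/w2.pkl','rb'))[0]
A=lambda x,y:(240+x/5-.4,155+y/5-.4);B=lambda x,y:(230+x/5-.4,25+y/5-.4)
for n,a,b in [('knobtop',(632,477),(730,100)),('hubtop',(370,466),(416,254)),('plate+y outL z.155',(52,297),(48,112)),('plate-y outL .155',(65,532),(67,420)),('boltL .026',(129,80),(148,68)),('colL',(111,417),(119,265))]:
    print(n,tri([(k1,A(*a)),(k2,B(*b))]))
def pl(k,p,z):
    R=np.array(k['R']);t=np.array(k['t']);d=R.T@[(p[0]-k['cx'])/k['fx'],(p[1]-k['cy'])/k['fy'],1];o=-R.T@t
    return (o+d*(z-o[2])/d[2])[:2]
for n,p in [('+y outL',(52,297)),('+y outR',(695,297)),('-y outL',(65,532)),('+y inL',(52,333))]: print('w1',n,pl(k1,A(*p),.155))
for n,p in [('+y outL',(48,112)),('-y outL',(67,420)),('-y outR',(780,420))]: print('w2',n,pl(k2,B(*p),.155))
for p in [(148,68),(170,522),(698,522)]: print('w2 bolt',pl(k2,B(*p),.026))
for p in [(129,80),(637,84)]: print('w1 bolt',pl(k1,A(*p),.026))
E
```

```text
knobtop [ 0.596  -0.1544  0.2402]
hubtop [ 0.5416 -0.184   0.1876]
plate+y outL z.155 [ 0.4532 -0.1635  0.1546]
plate-y outL .155 [ 0.4628 -0.2303  0.1557]
boltL .026 [ 0.448  -0.1315  0.0239]
colL [ 0.4723 -0.194   0.1571]
w1 +y outL [ 0.4535 -0.1633]
w1 +y outR [ 0.6206 -0.1385]
w1 -y outL [ 0.4628 -0.2306]
w1 +y inL [ 0.4544 -0.1733]
w2 +y outL [ 0.4531 -0.1636]
w2 -y outL [ 0.4624 -0.2303]
w2 -y outR [ 0.6309 -0.2058]
w2 bolt [ 0.4482 -0.1318]
w2 bolt [ 0.467  -0.2626]
w2 bolt [ 0.6341 -0.2383]
w1 bolt [ 0.4485 -0.131 ]
w1 bolt [ 0.6159 -0.1074]
```

The heights settle it. The knob centre is about 9 mm above its lined-up height, so the spindle is about −5.08 rad from home. The press's back therefore faces +y (azimuth 98.3°) and its front faces −y. The press axis is at (0.542, −0.185). Now I'll grasp the knob.

```bash

python3 -m inch '[{"dx":0.06,"dy":0.02,"dz":0.03,"rx":0,"ry":0,"rz":0},{"dx":0.11,"dy":0.04,"dz":0.08,"rx":0,"ry":0,"rz":0},{"dx":0.152,"dy":0.057,"dz":0.12,"rx":0,"ry":0,"rz":0},{"dx":0.152,"dy":0.057,"dz":0.15,"rx":0,"ry":0,"rz":0},{"dx":0.152,"dy":0.057,"dz":0.15,"rx":0,"ry":0,"rz":0}]'
python3 -m inch '[{"dx":0,"dy":0,"dz":0.05,"rx":0,"ry":0,"rz":0},{"dx":0,"dy":0,"dz":0.1,"rx":0,"ry":0,"rz":0},{"dx":0,"dy":0,"dz":0.127,"rx":0,"ry":0,"rz":0},{"dx":0,"dy":0,"dz":0.127,"rx":0,"ry":0,"rz":0}]'
python3 -m inch '[{"dx":0,"dy":0,"dz":0,"rx":0,"ry":0,"rz":0},{"dx":0,"dy":0,"dz":0,"rx":0,"ry":0,"rz":0},{"dx":0,"dy":0,"dz":0,"rx":0,"ry":0,"rz":0},{"dx":0,"dy":0,"dz":0,"rx":0,"ry":0,"rz":0},{"dx":0,"dy":0,"dz":0,"rx":0,"ry":0,"rz":0}]' -1
python3 -m inch '[{"dx":0,"dy":0,"dz":0,"rx":0,"ry":0,"rz":0},{"dx":0,"dy":0,"dz":0,"rx":0,"ry":0,"rz":0},{"dx":0,"dy":0,"dz":0,"rx":0,"ry":0,"rz":0}]'
python3 look.py w3; python3 - <<'E'
from h import *
p0=290.9
for i in range(0,21):
    p=np.radians(p0-i*p0/20); q=np.radians(p0-(i-i%5)*p0/20) if i%5 else np.radians(p0-max(i-5,0)*p0/20)
    print(i,round(np.degrees(p),1),np.round(np.array([.062*(np.cos(p)-np.cos(q)),-.062*(np.sin(p)-np.sin(q)),(q-p)*.012/2/np.pi])/.8,4))
E
```

```text
time: 3.5
tool_pos: [0.5935, -0.1455, 0.2947]
tool_rot: [-0.005, 0.651, 0.759, -0.001]
contact_force: [0.5, 0.3, 0.1]
gripper_width: 0.996
grasp_force: 0.0
time: 3.9
tool_pos: [0.5941, -0.1491, 0.1966]
tool_rot: [-0.003, 0.653, 0.758, -0.001]
contact_force: [-0.3, 0.1, -0.4]
gripper_width: 1.003
grasp_force: 0.0
time: 4.4
tool_pos: [0.5964, -0.1499, 0.201]
tool_rot: [0.001, 0.653, 0.758, 0.0]
contact_force: [-1.4, 0.7, 5.8]
gripper_width: 0.288
grasp_force: 58.9
time: 4.7
tool_pos: [0.5963, -0.1499, 0.201]
tool_rot: [0.001, 0.653, 0.758, 0.0]
contact_force: [-1.4, -0.3, 5.0]
gripper_width: 0.287
grasp_force: 58.9
4.7 [ 0.5963 -0.1499  0.201 ] [-0.1484  0.9889 -0.0014]
0 290.9 [ 0. -0.  0.]
1 276.4 [-0.0191  0.0046  0.0006]
2 261.8 [-0.0387  0.0043  0.0012]
3 247.3 [-0.0576 -0.0009  0.0018]
4 232.7 [-0.0746 -0.0107  0.0024]
5 218.2 [-0.0886 -0.0245  0.003 ]
6 203.6 [-0.0101 -0.0168  0.0006]
7 189.1 [-0.0156 -0.0357  0.0012]
8 174.5 [-0.0162 -0.0553  0.0018]
9 160.0 [-0.0119 -0.0744  0.0024]
10 145.4 [-0.0029 -0.0919  0.003 ]
11 130.9 [ 0.0131 -0.0146  0.0006]
12 116.4 [ 0.0294 -0.0255  0.0012]
13 101.8 [ 0.048  -0.0319  0.0018]
14 87.3 [ 0.0675 -0.0335  0.0024]
15 72.7 [ 0.0868 -0.0301  0.003 ]
16 58.2 [0.0178 0.0082 0.0006]
17 43.6 [0.0331 0.0205 0.0012]
18 29.1 [0.0447 0.0363 0.0018]
19 14.5 [0.052  0.0545 0.0024]
20 0.0 [0.0545 0.074  0.003 ]
```

```bash

python3 -m inch '[{"dx":-0.0191,"dy":0.0046,"dz":0.0006,"rx":0,"ry":0,"rz":0},{"dx":-0.0387,"dy":0.0043,"dz":0.0012,"rx":0,"ry":0,"rz":0},{"dx":-0.0576,"dy":-0.0009,"dz":0.0018,"rx":0,"ry":0,"rz":0},{"dx":-0.0746,"dy":-0.0107,"dz":0.0024,"rx":0,"ry":0,"rz":0},{"dx":-0.0886,"dy":-0.0245,"dz":0.003,"rx":0,"ry":0,"rz":0}]'
python3 -c "
from h import *
p=np.array(state()['tool_pos'])-[.5419,-.1846,0];print(p, p[:2]@[-.146,.989],p[:2]@[.989,.146],'expect',.062*np.cos(np.radians(218.2)),-.062*np.sin(np.radians(218.2)))"
```

```text
time: 5.25
tool_pos: [0.5871, -0.2215, 0.1985]
tool_rot: [-0.001, 0.652, 0.758, 0.001]
contact_force: [-4.3, 8.3, 8.3]
gripper_width: 0.288
grasp_force: 59.3
[ 0.0452 -0.0369  0.1985] -0.04313465100442883 0.03932787803975493 expect -0.04872312737687493 0.03834132051216834
```

```bash

python3 -m inch '[{"dx":-0.0101,"dy":-0.0168,"dz":0.0006,"rx":0,"ry":0,"rz":0},{"dx":-0.0156,"dy":-0.0357,"dz":0.0012,"rx":0,"ry":0,"rz":0},{"dx":-0.0162,"dy":-0.0553,"dz":0.0018,"rx":0,"ry":0,"rz":0},{"dx":-0.0119,"dy":-0.0744,"dz":0.0024,"rx":0,"ry":0,"rz":0},{"dx":-0.0029,"dy":-0.0919,"dz":0.003,"rx":0,"ry":0,"rz":0}]'
python3 -m inch '[{"dx":0.0131,"dy":-0.0146,"dz":0.0006,"rx":0,"ry":0,"rz":0},{"dx":0.0294,"dy":-0.0255,"dz":0.0012,"rx":0,"ry":0,"rz":0},{"dx":0.048,"dy":-0.0319,"dz":0.0018,"rx":0,"ry":0,"rz":0},{"dx":0.0675,"dy":-0.0335,"dz":0.0024,"rx":0,"ry":0,"rz":0},{"dx":0.0868,"dy":-0.0301,"dz":0.003,"rx":0,"ry":0,"rz":0}]'
python3 -c "
from h import *
p=np.array(state()['tool_pos'])-[.5419,-.1846,0];print(p, p[:2]@[-.146,.989],p[:2]@[.989,.146],'expect',.062*np.cos(np.radians(72.7)),-.062*np.sin(np.radians(72.7)))"
```

```text
time: 5.75
tool_pos: [0.5161, -0.2359, 0.1962]
tool_rot: [0.003, 0.653, 0.758, 0.002]
contact_force: [5.4, 3.1, 4.0]
gripper_width: 0.283
grasp_force: 58.9
time: 6.25
tool_pos: [0.4798, -0.1718, 0.1938]
tool_rot: [0.001, 0.653, 0.757, -0.002]
contact_force: [-2.9, -3.4, 7.8]
gripper_width: 0.285
grasp_force: 59.4
[-0.0621  0.0128  0.1938] 0.021765767715600206 -0.05951332764223028 expect 0.018437242192822726 -0.05919516956917344
```

```bash

python3 -m inch '[{"dx":0.0178,"dy":0.0082,"dz":0.0006,"rx":0,"ry":0,"rz":0},{"dx":0.0331,"dy":0.0205,"dz":0.0012,"rx":0,"ry":0,"rz":0},{"dx":0.0447,"dy":0.0363,"dz":0.0018,"rx":0,"ry":0,"rz":0},{"dx":0.052,"dy":0.0545,"dz":0.0024,"rx":0,"ry":0,"rz":0},{"dx":0.0545,"dy":0.074,"dz":0.003,"rx":0,"ry":0,"rz":0}]'
python3 -m inch '[{"dx":0,"dy":0,"dz":0,"rx":0,"ry":0,"rz":0},{"dx":0,"dy":0,"dz":0,"rx":0,"ry":0,"rz":0}]'
python3 -c "
from h import *
p=np.array(state()['tool_pos'])-[.5419,-.1846,0];print(p, p[:2]@[-.1444,.9895],p[:2]@[.9895,.1444])"
```

```text
time: 6.75
tool_pos: [0.5328, -0.1174, 0.1913]
tool_rot: [-0.0, 0.652, 0.758, 0.0]
contact_force: [-2.5, 0.4, 8.5]
gripper_width: 0.284
grasp_force: 59.5
time: 6.95
tool_pos: [0.5346, -0.1174, 0.1913]
tool_rot: [0.001, 0.652, 0.758, 0.002]
contact_force: [2.9, 4.5, 4.9]
gripper_width: 0.288
grasp_force: 59.3
[-0.0073  0.0672  0.1913] 0.06756637849853454 0.002489304191538728
```

```bash

python3 -m inch '[{"dx":0,"dy":-0.003,"dz":0,"rx":0,"ry":0,"rz":0},{"dx":0,"dy":-0.003,"dz":0,"rx":0,"ry":0,"rz":0}]'
python3 -c "
from h import *
p=np.array(state()['tool_pos'])-[.5419,-.1846,0];print(p, p[:2]@[-.1444,.9895],p[:2]@[.9895,.1444])"
python3 -m inch '[{"dx":0,"dy":0,"dz":0,"rx":0,"ry":0,"rz":0},{"dx":0,"dy":0,"dz":0,"rx":0,"ry":0,"rz":0},{"dx":0,"dy":0,"dz":0,"rx":0,"ry":0,"rz":0},{"dx":0,"dy":0,"dz":0,"rx":0,"ry":0,"rz":0}]' 1
python3 -m inch '[{"dx":0,"dy":0,"dz":-0.06,"rx":0,"ry":0,"rz":0},{"dx":0,"dy":0,"dz":-0.12,"rx":0,"ry":0,"rz":0},{"dx":-0.06,"dy":0,"dz":-0.18,"rx":0,"ry":0,"rz":0},{"dx":-0.12,"dy":0,"dz":-0.22,"rx":0,"ry":0,"rz":0},{"dx":-0.17,"dy":0,"dz":-0.22,"rx":0,"ry":0,"rz":0}]'
python3 -m inch '[{"dx":-0.05,"dy":0,"dz":0,"rx":0,"ry":0,"rz":0},{"dx":-0.05,"dy":0,"dz":0,"rx":0,"ry":0,"rz":0}]'
python3 look.py w4
python3 -c "
import cv2
a=cv2.imread('pics/w4.png')[0:150,220:420]
cv2.imwrite('pics/w4c.png',cv2.resize(a,None,fx=4,fy=4,interpolation=cv2.INTER_LANCZOS4))"
```

```text
time: 7.15
tool_pos: [0.5318, -0.1178, 0.1914]
tool_rot: [0.001, 0.652, 0.758, 0.002]
contact_force: [2.7, 4.1, 5.3]
gripper_width: 0.292
grasp_force: 59.3
[-0.0101  0.0668  0.1914] 0.06758023254889628 -0.0002976424425413981
time: 7.55
tool_pos: [0.5298, -0.1191, 0.1888]
tool_rot: [-0.0, 0.653, 0.758, -0.0]
contact_force: [-1.2, -0.3, 0.4]
gripper_width: 0.946
grasp_force: 0.0
time: 8.05
tool_pos: [0.5496, -0.243, 0.3674]
tool_rot: [0.003, 0.652, 0.758, 0.001]
contact_force: [0.7, -0.6, 1.0]
gripper_width: 0.997
grasp_force: 0.0
time: 8.25
tool_pos: [0.5542, -0.2858, 0.3616]
tool_rot: [-0.0, 0.654, 0.756, -0.001]
contact_force: [-0.2, 0.9, -0.8]
gripper_width: 1.002
grasp_force: 0.0
8.25 [ 0.5542 -0.2858  0.3616] [-0.1451  0.9894  0.0013]
```

View pics/w4c.png

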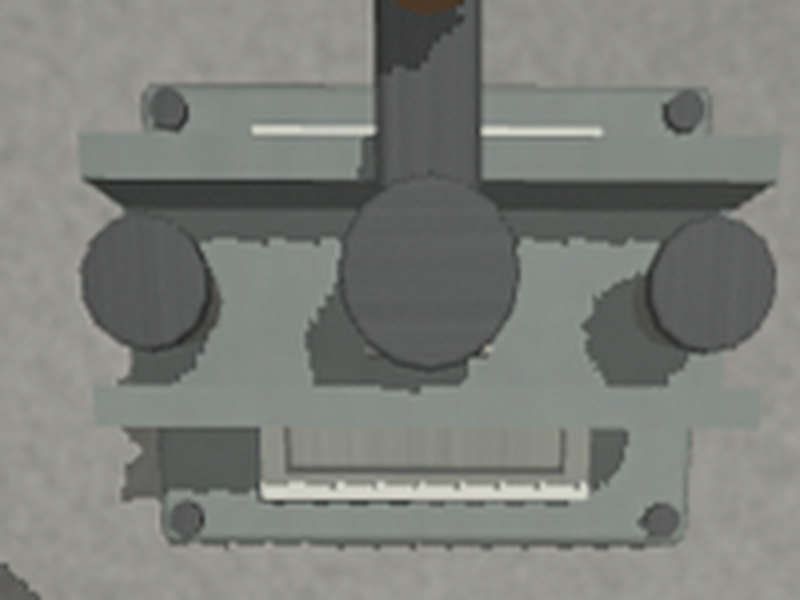

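The arm points straight back, with its centreline at about x=429 in the crop against the hub at 430, so it is within about 1° of lined up. Next is the chest.

```bash

python3 -m inch '[{"dx":0.06,"dy":0,"dz":0,"rx":0,"ry":0,"rz":0},{"dx":0.12,"dy":0,"dz":0,"rx":0,"ry":0,"rz":0},{"dx":0.18,"dy":0,"dz":0,"rx":0,"ry":0,"rz":0},{"dx":0.24,"dy":0,"dz":0,"rx":0,"ry":0,"rz":0},{"dx":0.3,"dy":0,"dz":0,"rx":0,"ry":0,"rz":0}]'
python3 -m inch '[{"dx":0.06,"dy":0,"dz":0,"rx":0,"ry":0,"rz":0},{"dx":0.12,"dy":0,"dz":0,"rx":0,"ry":0,"rz":0},{"dx":0.18,"dy":0,"dz":0,"rx":0,"ry":0,"rz":0},{"dx":0.24,"dy":0,"dz":0,"rx":0,"ry":0,"rz":0},{"dx":0.3,"dy":0.016,"dz":0.04,"rx":0,"ry":0,"rz":0}]'
python3 -m inch '[{"dx":0.06,"dy":0,"dz":0,"rx":0,"ry":0,"rz":0},{"dx":0.06,"dy":0,"dz":0,"rx":0,"ry":0,"rz":0},{"dx":0.06,"dy":0,"dz":0,"rx":0,"ry":0,"rz":0}]' -0.34
python3 look.py w5; python3 -c "
from h import *
save('top','top5')
for c in ('wrist','top'):
  for d in nets.boxes_of(c,'chest_drawer0_handle')[:2]: print(c,d)
"
```

```text
time: 8.8
tool_pos: [0.5176, -0.0412, 0.362]
tool_rot: [-0.0, 0.652, 0.758, 0.0]
contact_force: [1.0, 0.9, -0.6]
gripper_width: 1.001
grasp_force: 0.0
time: 9.3
tool_pos: [0.4945, 0.191, 0.3399]
tool_rot: [0.002, 0.652, 0.759, 0.004]
contact_force: [1.6, 0.2, 1.5]
gripper_width: 1.001
grasp_force: 0.0
time: 9.6
tool_pos: [0.4866, 0.2365, 0.3348]
tool_rot: [-0.0, 0.651, 0.759, -0.001]
contact_force: [0.6, -0.8, -0.0]
gripper_width: 0.516
grasp_force: 0.0
9.6 [0.4866 0.2365 0.3348] [-0.1501  0.9887 -0.0003]
wrist {'bbox': [363.1, 134.8, 55.4, 198.0], 'confidence': 0.58}
top {'bbox': [243.2, 204.3, 50.8, 22.2], 'confidence': 0.69}
```

View pics/w5.png

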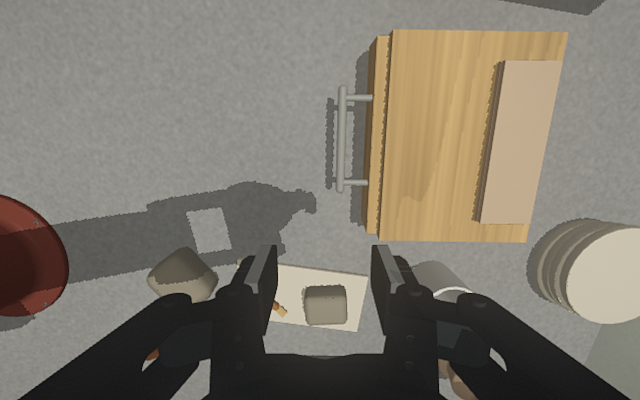

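The bar handle runs from (343,87) to (340,191) in the wrist image.

```bash
python3 - <<'E'
from h import *
a=onplane('wrist',(343.5,87),.072);b=onplane('wrist',(340,192),.072);m=(a+b)/2
print(a,b,m,np.linalg.norm(a-b)); d=a-b; az=np.degrees(np.arctan2(d[1],d[0])); T=toolR().as_matrix()
c=[onplane('wrist',p,.095)[:2] for p in((393,29),(567,32),(527,242),(380,241))];print('chest top',c)
print('az',az,'tool x az',np.degrees(np.arctan2(T[1,0],T[0,0])),'delta tool frac',T.T@(np.array([m[0],m[1],.052])-state()['tool_pos'])/.8)
E
```

```text
[0.4974 0.3262 0.072 ] [0.5139 0.2    0.072 ] [0.5057 0.2631 0.072 ] 0.12728265295166602
chest top [array([0.5385, 0.3898]), array([0.7215, 0.4142]), array([0.7565, 0.1761]), array([0.5722, 0.15  ])]
az 97.43724700104762 tool x az 98.45255157589722 delta tool frac [0.0326 0.0269 0.3547]
```

```bash

python3 -m inch '[{"dx":0.033,"dy":0.027,"dz":0.05,"rx":0,"ry":0,"rz":0.01},{"dx":0.033,"dy":0.027,"dz":0.11,"rx":0,"ry":0,"rz":0.01},{"dx":0.033,"dy":0.027,"dz":0.17,"rx":0,"ry":0,"rz":0.01},{"dx":0.033,"dy":0.027,"dz":0.23,"rx":0,"ry":0,"rz":0.01},{"dx":0.033,"dy":0.027,"dz":0.26,"rx":0,"ry":0,"rz":0.01}]'
python3 -m inch '[{"dx":0,"dy":0,"dz":0,"rx":0,"ry":0,"rz":0},{"dx":0,"dy":0,"dz":0.03,"rx":0,"ry":0,"rz":0},{"dx":0,"dy":0,"dz":0.065,"rx":0,"ry":0,"rz":0},{"dx":0,"dy":0,"dz":0.094,"rx":0,"ry":0,"rz":0},{"dx":0,"dy":0,"dz":0.094,"rx":0,"ry":0,"rz":0}]'
python3 -m inch '[{"dx":0,"dy":0,"dz":0,"rx":0,"ry":0,"rz":0},{"dx":0,"dy":0,"dz":0,"rx":0,"ry":0,"rz":0},{"dx":0,"dy":0,"dz":0,"rx":0,"ry":0,"rz":0},{"dx":0,"dy":0,"dz":0,"rx":0,"ry":0,"rz":0}]' -1
```

```text
time: 10.3
tool_pos: [0.5031, 0.262, 0.1223]
tool_rot: [-0.002, 0.659, 0.752, -0.003]
contact_force: [-0.2, -0.1, -1.2]
gripper_width: 0.331
grasp_force: 0.0
time: 10.8
tool_pos: [0.5046, 0.2631, 0.051]
tool_rot: [-0.001, 0.659, 0.752, -0.002]
contact_force: [-0.3, -0.3, 0.0]
gripper_width: 0.331
grasp_force: 0.0
time: 11.2
tool_pos: [0.5032, 0.2636, 0.0539]
tool_rot: [-0.002, 0.658, 0.753, -0.003]
contact_force: [-11.6, -2.9, 5.5]
gripper_width: 0.105
grasp_force: 58.5
```

```bash

python3 -m inch '[{"dx":0,"dy":-0.02,"dz":0,"rx":0,"ry":0,"rz":0},{"dx":0,"dy":-0.055,"dz":0,"rx":0,"ry":0,"rz":0},{"dx":0,"dy":-0.09,"dz":0,"rx":0,"ry":0,"rz":0},{"dx":0,"dy":-0.125,"dz":0,"rx":0,"ry":0,"rz":0},{"dx":0,"dy":-0.15,"dz":0,"rx":0,"ry":0,"rz":0}]'
python3 -m inch '[{"dx":0,"dy":-0.01,"dz":0,"rx":0,"ry":0,"rz":0},{"dx":0,"dy":-0.016,"dz":0,"rx":0,"ry":0,"rz":0},{"dx":0,"dy":-0.016,"dz":0,"rx":0,"ry":0,"rz":0}]'
python3 -m inch '[{"dx":0,"dy":0,"dz":0,"rx":0,"ry":0,"rz":0},{"dx":0,"dy":0,"dz":0,"rx":0,"ry":0,"rz":0},{"dx":0,"dy":0,"dz":0,"rx":0,"ry":0,"rz":0}]' -0.3
python3 -m inch '[{"dx":0,"dy":0,"dz":-0.06,"rx":0,"ry":0,"rz":0},{"dx":0,"dy":0,"dz":-0.12,"rx":0,"ry":0,"rz":0},{"dx":0,"dy":0,"dz":-0.18,"rx":0,"ry":0,"rz":0},{"dx":0,"dy":0.04,"dz":-0.23,"rx":0,"ry":0,"rz":0},{"dx":0,"dy":0.09,"dz":-0.23,"rx":0,"ry":0,"rz":0}]'
python3 look.py w6
```

```text
time: 11.7
tool_pos: [0.3866, 0.2475, 0.054]
tool_rot: [0.002, 0.658, 0.753, 0.001]
contact_force: [1.8, -4.1, -3.7]
gripper_width: 0.099
grasp_force: 61.4
time: 12.0
tool_pos: [0.3745, 0.2458, 0.054]
tool_rot: [0.001, 0.658, 0.753, 0.0]
contact_force: [-1.1, -5.6, -1.0]
gripper_width: 0.103
grasp_force: 61.7
time: 12.3
tool_pos: [0.3751, 0.2472, 0.0536]
tool_rot: [0.0, 0.658, 0.753, 0.001]
contact_force: [-0.3, -1.1, 0.3]
gripper_width: 0.352
grasp_force: 0.0
time: 12.8
tool_pos: [0.449, 0.2582, 0.2455]
tool_rot: [0.003, 0.658, 0.753, 0.007]
contact_force: [1.2, 1.1, 1.1]
gripper_width: 0.35
grasp_force: 0.0
12.8 [0.449  0.2582 0.2455] [-0.1325  0.9912  0.002 ]
```

View pics/w6.png

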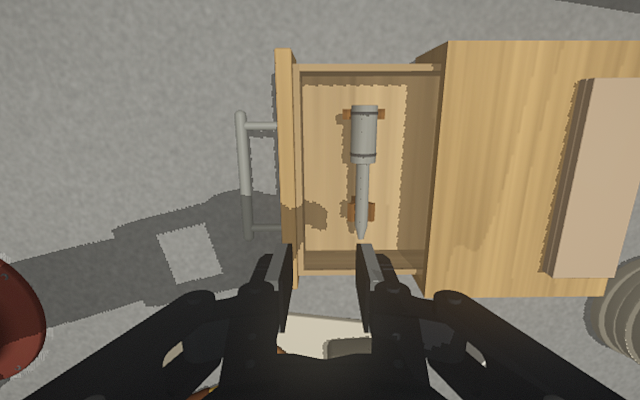

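The drawer is open. The pin's grip spans rows 106 to 163 near column 363, and its nose is at (361,239), pointing toward −y.

```bash
python3 - <<'E'
from h import *
n=onplane('wrist',(361,239),.056); sh=onplane('wrist',(362,163),.062); g0=onplane('wrist',(364,106),.066); gm=onplane('wrist',(363.3,138),.060)
print(n,sh,g0,gm); d=(g0-n)[:2];L=np.linalg.norm(d);d/=L; gc=n[:2]+.112*d
T=toolR().as_matrix(); print('L',L,'az',np.degrees(np.arctan2(d[1],d[0])),'tool',np.degrees(np.arctan2(T[1,0],T[0,0])),'grip',gc)
# expected from handle: handle now at ~ (.375+,..)
print('frac',T.T@(np.array([gc[0],gc[1],.037])-state()['tool_pos'])/.8)
h=onplane('wrist',(245,175),.072); print('handle',h)
E
```

```text
[0.5038 0.1949 0.056 ] [0.4903 0.2774 0.062 ] [0.4827 0.3311 0.066 ] [0.4878 0.3015 0.06  ]
L 0.13781721961865614 az 98.80359468055403 tool 97.61302124937772 grip [0.4867 0.3055]
frac [0.0533 0.0466 0.2554]
handle [0.3787 0.2525 0.072 ]
```

```bash

python3 -m inch '[{"dx":0.053,"dy":0.047,"dz":0.03,"rx":0,"ry":0,"rz":0},{"dx":0.053,"dy":0.047,"dz":0.08,"rx":0,"ry":0,"rz":0},{"dx":0.053,"dy":0.047,"dz":0.13,"rx":0,"ry":0,"rz":0},{"dx":0.053,"dy":0.047,"dz":0.13,"rx":0,"ry":0,"rz":0},{"dx":0.053,"dy":0.047,"dz":0.13,"rx":0,"ry":0,"rz":0}]' 0.18
python3 look.py w7; python3 - <<'E'
from h import *
T=toolR().as_matrix();print('frac',T.T@(np.array([.4868,.3045,.037])-state()['tool_pos'])/.8)
E
```

```text
time: 13.35
tool_pos: [0.4765, 0.3032, 0.1322]
tool_rot: [-0.0, 0.658, 0.753, -0.001]
contact_force: [0.3, -0.5, 1.6]
gripper_width: 0.585
grasp_force: 0.0
13.35 [0.4765 0.3032 0.1322] [-0.1335  0.9911  0.0009]
frac [-0.0006  0.0111  0.1216]
```

```bash
python3 - <<'E'
from h import *
for d in nets.outline_of('wrist','pin_grip')[:2]:
    m=d['pixels'];r,c=np.nonzero(m);print(d['confidence'],np.round(d['bbox']),r.min(),r.max())
    for rr in range(r.min(),r.max(),12):
        cc=c[r==rr]; print(rr,cc.min(),cc.max(),onplane('wrist',((cc.min()+cc.max())/2,rr),.058)[:2])
for d in nets.boxes_of('wrist','pin_nose')[:1]: print(d)
print(proj('wrist',[.4868,.3045,.058]),proj('wrist',[.4868-.028*-.132,.3045-.028*.991,.058]))
im=cv2.imread('pics/w7.png');cv2.imwrite('pics/w7c.png',im[100:400,200:460])
E
```

```text
0.73 [337. 254.  43. 183.] 163 343
163 329 332 [0.4786 0.336 ]
175 318 355 [0.4838 0.3283]
187 318 354 [0.4847 0.3199]
199 319 353 [0.4859 0.3114]
211 320 354 [0.4879 0.3028]
223 319 354 [0.4889 0.2938]
235 318 354 [0.4898 0.2847]
247 324 347 [0.4908 0.2753]
259 327 345 [0.4926 0.2659]
271 328 344 [0.494  0.2561]
283 327 344 [0.4951 0.2461]
295 327 343 [0.4962 0.2359]
307 328 344 [0.4985 0.2256]
319 328 344 [0.5    0.2149]
331 330 343 [0.502 0.204]
{'bbox': [337.8, 254.8, 34.5, 178.0], 'confidence': 0.93}
[335.4337 208.4221] [334.9761 245.0301]
```

View pics/w7c.png

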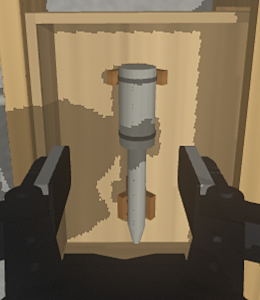

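The pin is centred well between the fingers, with the grip spanning rows 165 to 245. Now down, close and lift.

```bash

python3 -m inch '[{"dx":0,"dy":0.012,"dz":0.02,"rx":0,"ry":0,"rz":0},{"dx":0,"dy":0.012,"dz":0.06,"rx":0,"ry":0,"rz":0},{"dx":0,"dy":0.012,"dz":0.1,"rx":0,"ry":0,"rz":0},{"dx":0,"dy":0.012,"dz":0.121,"rx":0,"ry":0,"rz":0},{"dx":0,"dy":0.012,"dz":0.121,"rx":0,"ry":0,"rz":0}]'
python3 -m inch '[{"dx":0,"dy":0,"dz":0,"rx":0,"ry":0,"rz":0},{"dx":0,"dy":0,"dz":0,"rx":0,"ry":0,"rz":0},{"dx":0,"dy":0,"dz":0,"rx":0,"ry":0,"rz":0},{"dx":0,"dy":0,"dz":0,"rx":0,"ry":0,"rz":0},{"dx":0,"dy":0,"dz":0,"rx":0,"ry":0,"rz":0}]' -1
```

```text
time: 14.0
tool_pos: [0.4855, 0.304, 0.0347]
tool_rot: [-0.0, 0.658, 0.753, -0.001]
contact_force: [-0.7, -0.1, -0.1]
gripper_width: 0.586
grasp_force: 0.0
time: 14.5
tool_pos: [0.4882, 0.3054, 0.0384]
tool_rot: [0.001, 0.658, 0.753, 0.002]
contact_force: [-1.5, -1.0, 7.0]
gripper_width: 0.272
grasp_force: 59.0
```

```bash

python3 -m inch '[{"dx":0,"dy":0,"dz":-0.05,"rx":0,"ry":0,"rz":0},{"dx":0,"dy":0,"dz":-0.11,"rx":0,"ry":0,"rz":0},{"dx":0,"dy":0,"dz":-0.17,"rx":0,"ry":0,"rz":0},{"dx":0,"dy":0,"dz":-0.23,"rx":0,"ry":0,"rz":0.1},{"dx":0,"dy":0,"dz":-0.29,"rx":0,"ry":0,"rz":0.2}]'
python3 -m inch '[{"dx":-0.04,"dy":0.012,"dz":0,"rx":0,"ry":0,"rz":0.1},{"dx":-0.08,"dy":0.024,"dz":0,"rx":0,"ry":0,"rz":0.2},{"dx":-0.12,"dy":0.036,"dz":0,"rx":0,"ry":0,"rz":0.3},{"dx":-0.16,"dy":0.048,"dz":0,"rx":0,"ry":0,"rz":0.4},{"dx":-0.205,"dy":0.06,"dz":0,"rx":0,"ry":0,"rz":0.5}]'
python3 -c "
from h import *
print(state()['joint_pos'],toolR().as_matrix())"
```

```text
time: 15.0
tool_pos: [0.4859, 0.3044, 0.2699]
tool_rot: [0.0, 0.765, 0.644, 0.001]
contact_force: [1.1, 1.2, -0.5]
gripper_width: 0.278
grasp_force: 59.2
time: 15.5
tool_pos: [0.5064, 0.1338, 0.2678]
tool_rot: [0.0, 0.948, 0.319, 0.001]
contact_force: [0.3, -1.2, -2.2]
gripper_width: 0.273
grasp_force: 59.3
[ 0.1161 -0.2121  1.8023  0.0001  1.5503  1.0375] [[ 0.7964  0.6047  0.0011]
 [ 0.6047 -0.7964  0.0003]
 [ 0.001   0.0004 -1.    ]]
```

As predicted, j6 is moving the right way. Continuing.

```bash

python3 -m inch '[{"dx":-0.022,"dy":0.037,"dz":0,"rx":0,"ry":0,"rz":0.1},{"dx":-0.044,"dy":0.074,"dz":0,"rx":0,"ry":0,"rz":0.2},{"dx":-0.066,"dy":0.11,"dz":0,"rx":0,"ry":0,"rz":0.3},{"dx":-0.088,"dy":0.147,"dz":0,"rx":0,"ry":0,"rz":0.4},{"dx":-0.11,"dy":0.184,"dz":0,"rx":0,"ry":0,"rz":0.5}]'
python3 -m inch '[{"dx":0.009,"dy":0.042,"dz":0,"rx":0,"ry":0,"rz":0.1},{"dx":0.018,"dy":0.084,"dz":0,"rx":0,"ry":0,"rz":0.2},{"dx":0.027,"dy":0.126,"dz":0,"rx":0,"ry":0,"rz":0.3},{"dx":0.036,"dy":0.168,"dz":0,"rx":0,"ry":0,"rz":0.4},{"dx":0.046,"dy":0.21,"dz":0,"rx":0,"ry":0,"rz":0.5}]'
python3 -m inch '[{"dx":0.03,"dy":0.02,"dz":0,"rx":0,"ry":0,"rz":0.1},{"dx":0.06,"dy":0.04,"dz":0,"rx":0,"ry":0,"rz":0.2},{"dx":0.09,"dy":0.06,"dz":0,"rx":0,"ry":0,"rz":0.3},{"dx":0.12,"dy":0.08,"dz":0,"rx":0,"ry":0,"rz":0.385},{"dx":0.149,"dy":0.102,"dz":0,"rx":0,"ry":0,"rz":0.385}]'
python3 -m inch '[{"dx":0,"dy":0,"dz":0,"rx":0,"ry":0,"rz":0},{"dx":0,"dy":0,"dz":0,"rx":0,"ry":0,"rz":0},{"dx":0,"dy":0,"dz":0,"rx":0,"ry":0,"rz":0}]'
python3 look.py w8; python3 - <<'E'
from h import *
T=toolR().as_matrix();print(T,'az',np.degrees(np.arctan2(T[1,0],T[0,0])))
print(T.T@(np.array([.5657,-.3479,.1174])-state()['tool_pos'])/.8)
side=save('side','s8')
im=cv2.imread('pics/w8.png');cv2.imwrite('pics/w8s.png',np.hstack([im[0:400,200:460],side[150:,200:540,::-1][:400].copy() if 0 else cv2.resize(side[130:330,270:470,::-1],(400,400))]))
E
```

```text
time: 16.0
tool_pos: [0.5262, -0.0369, 0.2679]
tool_rot: [0.0, 0.999, -0.051, 0.001]
contact_force: [0.9, 0.0, -0.2]
gripper_width: 0.274
grasp_force: 59.3
time: 16.5
tool_pos: [0.5469, -0.2076, 0.2678]
tool_rot: [-0.0, 0.911, -0.413, 0.0]
contact_force: [-0.9, 0.5, -1.7]
gripper_width: 0.274
grasp_force: 59.3
time: 17.0
tool_pos: [0.5651, -0.3507, 0.2676]
tool_rot: [-0.0, 0.757, -0.654, 0.0]
contact_force: [0.0, 0.9, -1.4]
gripper_width: 0.274
grasp_force: 59.3
time: 17.3
tool_pos: [0.5651, -0.3487, 0.2675]
tool_rot: [-0.0, 0.758, -0.653, -0.0]
contact_force: [0.8, 0.2, -1.8]
gripper_width: 0.278
grasp_force: 59.3
17.3 [ 0.5651 -0.3487  0.2675] [ 0.1486 -0.9889 -0.0002]
[[ 0.1486 -0.9889  0.0002]
 [-0.9889 -0.1486  0.0002]
 [-0.0002 -0.0002 -1.    ]] az -81.45421479289179
[-0.0007 -0.0008  0.1877]
```

View pics/w8s.png

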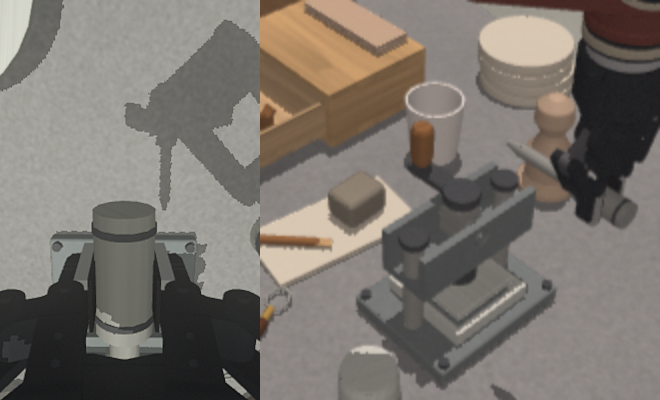

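The hand shows the pin held straight, with its nose toward +y and in front of the press; the side view puts the nose near full-image (394,201). I've used all my picture views, so the rest is numeric: descend to hole height, then check the pin and hole pixels in the fixed cameras.

```bash

python3 -m inch '[{"dx":0,"dy":0,"dz":0.05,"rx":0,"ry":0,"rz":0},{"dx":0,"dy":0,"dz":0.1,"rx":0,"ry":0,"rz":0},{"dx":0,"dy":0,"dz":0.15,"rx":0,"ry":0,"rz":0},{"dx":0,"dy":0,"dz":0.188,"rx":0,"ry":0,"rz":0},{"dx":0,"dy":0,"dz":0.188,"rx":0,"ry":0,"rz":0}]'
python3 -m inch '[{"dx":0,"dy":0,"dz":0,"rx":0,"ry":0,"rz":0},{"dx":0,"dy":0,"dz":0,"rx":0,"ry":0,"rz":0}]'
python3 - <<'E'
from h import *
T=toolR().as_matrix(); p=np.array(state()['tool_pos']); x=-T[:,0]; g=p-.0176*T[:,2]
print(p,T[:,0],state()['contact_force'])
pd=np.array([np.cos(np.radians(98.3)),np.sin(np.radians(98.3)),0]);H=np.array([.5419,-.1846,.135]);v=H-g
side=[0,0,0]; print('along',v@pd,'lateral(tool y)',v@T[:,1],'up',v[2])
save('side','s9');save('top','t9')
for c in('side','top'):
    print(c,'pred nose',proj(c,g+.112*x),'shank root',proj(c,g+.028*x),'tail',proj(c,g-.028*x),'hole',proj(c,H-.034*pd),proj(c,H-.044*pd))
    for d in nets.outline_of(c,'pin_nose')[:2]:
        r,q=np.nonzero(d['pixels']); print(d['confidence'],np.round(d['bbox']),len(r))
        if d['confidence']>.3:
            for cc in range(q.min(),q.max()+1,4):
                rr=r[q==cc]; 
                if len(rr): print((cc,rr.min(),rr.max()),end=' ')
            print()
        k=cv2.imread('pics/s9.png' if c=='side' else 'pics/t9.png',0)
u,v=proj('side',H-.034*pd).astype(int); a=cv2.imread('pics/s9.png',0); print(u,v); print(a[v-9:v+10,u-10:u+11])
E
```

```text
time: 17.9
tool_pos: [0.5619, -0.3462, 0.1106]
tool_rot: [0.0, 0.758, -0.652, -0.006]
contact_force: [-0.2, 0.0, -2.6]
gripper_width: 0.275
grasp_force: 59.3
time: 18.1
tool_pos: [0.5667, -0.3504, 0.1203]
tool_rot: [-0.0, 0.758, -0.653, 0.003]
contact_force: [0.2, -0.5, -1.3]
gripper_width: 0.272
grasp_force: 59.3
[ 0.5667 -0.3504  0.1203] [ 0.148  -0.989   0.0036] [ 0.2423 -0.4701 -1.342 ]
along 0.16760192648818456 lateral(tool y) -0.00011564786886939416 up -0.0029468681989459067
side pred nose [388.6758 253.5636] shank root [419.5141 275.6995] tail [442.0894 291.9041] hole [381.2096 249.0595] [384.5931 251.5231]
0.78 [419. 278.  55.  43.] 249
(392, np.int64(256), np.int64(258)) (396, np.int64(257), np.int64(262)) (400, np.int64(260), np.int64(264)) (404, np.int64(263), np.int64(267)) (408, np.int64(266), np.int64(267)) (432, np.int64(289), np.int64(292)) (436, np.int64(282), np.int64(295)) (440, np.int64(284), np.int64(297)) (444, np.int64(287), np.int64(295)) 
top pred nose [402.9013 200.091 ] shank root [432.2951 196.5423] tail [451.871  194.1788] hole [395.1617 201.0964] [398.65
[... 1332 characters left out ...]
2  72  74  73  70  70  72  78  79  78  71  71  72  72  71  72
   72  72  73]
 [ 71  73  72  74  73  71  68  65  74  79  77  72  73  73  73  72  72  72
   71  72  74]
 [ 73  71  73  71  72  72  72  70  75  74  71  71  73  72  73  72  72  72
   72  81  90]
 [ 73  71  71  73  71  72  73  72  72  72  71  71  72  71  72  74  73  72
   77 112 131]
 [ 71  72  72  72  72  72  72  73  72  72  71  73  73  73  72  73  74  74
   80 121 135]
 [ 70  72  74  73  73  71  72  71  73  71  73  70  72  72  72  72  75  83
   84  92 116]
 [ 73  71  72  72  72  71  72  72  73  71  72  72  71  73  74  75  82  91
   88  84  93]
 [ 71  72  72  72  73  72  72  71  74  72  72  73  72  79  84  85  86  90
   88  90  87]]
```

The hole patch in the side image is centred at about (381,249), as predicted, and the pin silhouettes match in both views. I'll let it settle, then insert.

```bash
cat > rel.py <<'E'
from h import *
T=toolR().as_matrix(); s=state(); p=np.array(s['tool_pos']); g=p-.0176*T[:,2]
pd=np.array([np.cos(np.radians(98.3)),np.sin(np.radians(98.3)),0]);v=np.array([.5419,-.1846,.135])-g
print(s['time'],'along',v@pd,'lat',v@T[:,1],'up',v[2],'pinaz',np.degrees(np.arctan2(-T[1,0],-T[0,0])),'pitch',-T[2,0],'F',s['contact_force'])
E
python3 -m inch '[{"dx":0,"dy":0,"dz":0,"rx":0,"ry":0,"rz":0},{"dx":0,"dy":0,"dz":0,"rx":0,"ry":0,"rz":0},{"dx":0,"dy":0,"dz":0,"rx":0,"ry":0,"rz":0},{"dx":0,"dy":0,"dz":0,"rx":0,"ry":0,"rz":0}]'; python3 rel.py
python3 -m inch '[{"dx":-0.01,"dy":0,"dz":0,"rx":0,"ry":0,"rz":0},{"dx":-0.02,"dy":0,"dz":0,"rx":0,"ry":0,"rz":0},{"dx":-0.03,"dy":0,"dz":0,"rx":0,"ry":0,"rz":0},{"dx":-0.035,"dy":0,"dz":0,"rx":0,"ry":0,"rz":0},{"dx":-0.035,"dy":0,"dz":0,"rx":0,"ry":0,"rz":0}]'; python3 rel.py
```

```text
time: 18.7
tool_pos: [0.565, -0.3496, 0.1169]
tool_rot: [0.0, 0.757, -0.653, -0.0]
contact_force: [0.7, 0.8, -1.1]
gripper_width: 0.271
grasp_force: 59.3
18.7 along 0.16657050338409995 lat -0.0015180486136836266 up 0.0005408081656171904 pinaz 98.4823747491819 pitch 0.00015295431505418403 F [ 0.7046  0.7659 -1.145 ]
time: 19.2
tool_pos: [0.5609, -0.321, 0.117]
tool_rot: [-0.0, 0.758, -0.653, -0.0]
contact_force: [0.2, 0.5, -1.3]
gripper_width: 0.275
grasp_force: 59.3
19.2 along 0.1376952032180903 lat -0.0014752502554951558 up 0.00042577062917600883 pinaz 98.53757237879967 pitch 0.00011978045405804371 F [ 0.229   0.4861 -1.3319]
```

```bash

python3 -m inch '[{"dx":0,"dy":-0.0015,"dz":0,"rx":0,"ry":0,"rz":0},{"dx":-0.01,"dy":-0.0015,"dz":0,"rx":0,"ry":0,"rz":0},{"dx":-0.02,"dy":-0.0015,"dz":0,"rx":0,"ry":0,"rz":0},{"dx":-0.03,"dy":-0.0015,"dz":0,"rx":0,"ry":0,"rz":0},{"dx":-0.03,"dy":-0.0015,"dz":0,"rx":0,"ry":0,"rz":0}]'; python3 rel.py
```

```text
time: 19.7
tool_pos: [0.5586, -0.2968, 0.1173]
tool_rot: [-0.0, 0.758, -0.653, -0.0]
contact_force: [0.3, 1.0, -0.4]
gripper_width: 0.272
grasp_force: 59.4
19.7 along 0.11340598550972109 lat -0.00011573963386251044 up 0.00013269895242848384 pinaz 98.53737319051662 pitch 0.0005594182761209729 F [ 0.2596  0.9532 -0.3872]
```

```bash

python3 -m inch '[{"dx":-0.01,"dy":0,"dz":0,"rx":0,"ry":0,"rz":0},{"dx":-0.02,"dy":0,"dz":0,"rx":0,"ry":0,"rz":0},{"dx":-0.03,"dy":0,"dz":0,"rx":0,"ry":0,"rz":0},{"dx":-0.035,"dy":0,"dz":0,"rx":0,"ry":0,"rz":0},{"dx":-0.035,"dy":0,"dz":0,"rx":0,"ry":0,"rz":0}]'; python3 rel.py
python3 -m inch '[{"dx":-0.01,"dy":0,"dz":0,"rx":0,"ry":0,"rz":0},{"dx":-0.018,"dy":0,"dz":0,"rx":0,"ry":0,"rz":0},{"dx":-0.022,"dy":0,"dz":0,"rx":0,"ry":0,"rz":0},{"dx":-0.024,"dy":0,"dz":0,"rx":0,"ry":0,"rz":0},{"dx":-0.024,"dy":0,"dz":0,"rx":0,"ry":0,"rz":0}]'; python3 rel.py
```

```text
time: 20.2
tool_pos: [0.5552, -0.271, 0.1185]
tool_rot: [0.0, 0.757, -0.653, 0.002]
contact_force: [0.8, -3.8, 1.8]
gripper_width: 0.272
grasp_force: 59.6
20.2 along 0.0873824246698424 lat 0.0003529681433282011 up -0.001134386073473076 pinaz 98.4868943981302 pitch -0.003378193515702489 F [ 0.7619 -3.7686  1.7881]
time: 20.7
tool_pos: [0.553, -0.2543, 0.1195]
tool_rot: [0.001, 0.757, -0.653, 0.004]
contact_force: [1.3, -10.1, 3.7]
gripper_width: 0.275
grasp_force: 59.8
20.7 along 0.07040299736011431 lat 0.0006402589034341743 up -0.0021061759671095748 pinaz 98.47253858080505 pitch -0.008042487895830217 F [  1.2517 -10.0524   3.7011]
```

```bash
python3 -c "
from h import *
print(state()['ft_torque'])"
python3 -m inch '[{"dx":0,"dy":0,"dz":-0.002,"rx":0,"ry":-0.005,"rz":0},{"dx":0,"dy":0,"dz":-0.002,"rx":0,"ry":-0.005,"rz":0},{"dx":0,"dy":0,"dz":-0.002,"rx":0,"ry":-0.005,"rz":0}]'; python3 rel.py; python3 -c "
from h import *
print(state()['ft_torque'])"
```

```text
[-1.1972 -0.0986  0.0133]
time: 21.0
tool_pos: [0.5528, -0.2541, 0.1198]
tool_rot: [-0.001, 0.757, -0.653, 0.001]
contact_force: [2.7, -10.9, -0.4]
gripper_width: 0.276
grasp_force: 59.2
21.0 along 0.07037604562620627 lat 0.0005022120705640787 up -0.0024282760320247787 pinaz 98.43800262650285 pitch 0.0003206617894405952 F [  2.7238 -10.9365  -0.4213]
[-1.4668 -0.5697 -0.1128]
```

```bash

python3 -m inch '[{"dx":-0.003,"dy":0,"dz":0,"rx":0,"ry":0,"rz":0},{"dx":-0.006,"dy":0,"dz":0,"rx":0,"ry":0,"rz":0},{"dx":-0.006,"dy":0,"dz":0,"rx":0,"ry":0,"rz":0}]'; python3 rel.py; python3 -c "
from h import *
print(state()['ft_torque'])"
```

```text
time: 21.3
tool_pos: [0.5523, -0.2519, 0.1204]
tool_rot: [0.001, 0.757, -0.653, 0.003]
contact_force: [3.6, -17.7, -2.2]
gripper_width: 0.276
grasp_force: 59.2
21.3 along 0.0680350773430408 lat 0.0003218107328539759 up -0.002979302560563696 pinaz 98.43304886180901 pitch -0.005801283078792074 F [  3.6394 -17.7281  -2.1598]
[-2.6653 -0.5168 -0.0973]
```

```bash
python3 look.py w9; python3 - <<'E'
from h import *
a=cv2.imread('pics/w8.png',0);b=cv2.imread('pics/w9.png',0)
for (r0,r1,c0,c1) in [(196,245,288,360),(300,345,290,360),(290,390,200,280)]:
    t=a[r0:r1,c0:c1]; m=cv2.matchTemplate(b[r0-30:r1+30 if r1+30<400 else 400,c0-20:c1+20],t,cv2.TM_CCOEFF_NORMED)
    _,v,_,l=cv2.minMaxLoc(m); print('shift cols,rows',l[0]-20,l[1]-30,round(v,2))
np.set_printoptions(linewidth=200)
print('col 324 w8',a[190:260:2,324]);print('col 324 w9',b[190:260:2,324])
# Tail in the side picture
save('side','s10');T=toolR().as_matrix();p=np.array(state()['tool_pos']);x=-T[:,0];g=p-.0176*T[:,2]
print('pred tail',proj('side',g-.028*x),'root',proj('side',g+.028*x))
for d in nets.outline_of('side','pin_grip')[:1]:
    r,q=np.nonzero(d['pixels']);print(d['confidence'],d['bbox'],[(c,r[q==c].min(),r[q==c].max()) for c in range(q.min(),q.max()+1,3) if (q==c).any()])
save('top','t10')
for n in('crank_grip',):
  for d in nets.outline_of('top',n)[:1]:
    r,q=np.nonzero(d['pixels']);print(d['confidence'],d['bbox'],q.mean(),r.mean())
k=np.array([np.cos(np.radians(98.3)),np.sin(np.radians(98.3)),0])*.062+[.5419,-.1846,0]
print('knob pred top view',proj('top',k+[0,0,.231]),proj('top',k+[0,0,.179]))
E
```

```text
21.3 [ 0.5523 -0.2519  0.1204] [ 0.1465 -0.9892  0.0056]
shift cols,rows 0 0 0.63
shift cols,rows 0 0 0.87
shift cols,rows 0 0 0.79
col 324 w8 [157 160 161 159 158 147  88  92  93  92  93  93  89  90  95 116 113 112 113 112 113 114  86  66  65  64  82 113 111 111 111 110 110 110 109]
col 324 w9 [117  83  83  89 126 126  92  94  95  93  95  94  93  91 113 118 116 117 118 116 118 114  59  67  68  62 122 116 117 115 116 115 116 117 115]
pred tail [403.203  263.7139] root [383.4451 249.5384]
0.64 [400.9, 262.4, 18.1, 19.9] [(394, np.int64(257), np.int64(265)), (397, np.int64(253), np.int64(268)), (400, np.int64(254), np.int64(269)), (403, np.int64(255), np.int64(270)), (406, np.int64(257), np.int64(268)), (409, np.int64(262), np.int64(263))]
0.85 [376.4, 200.7, 35.3, 16.8] 376.26553672316385 202.02542372881356
knob pred top view [365.848  201.4968] [363.4443 203.4802]
```

```bash

python3 -m inch '[{"dx":-0.002,"dy":0,"dz":0.0015,"rx":0,"ry":-0.004,"rz":0},{"dx":-0.004,"dy":0,"dz":0.0015,"rx":0,"ry":-0.004,"rz":0},{"dx":-0.006,"dy":0,"dz":0.0015,"rx":0,"ry":-0.004,"rz":0},{"dx":-0.006,"dy":0,"dz":0.0015,"rx":0,"ry":-0.004,"rz":0}]'; python3 rel.py; python3 -c "
from h import *
print(state()['ft_torque'])"; python3 look.py w10;  python3 - <<'E'
from h import *
np.set_printoptions(linewidth=220)
for n in('w8','w9','w10'):
    a=cv2.imread(f'pics/{n}.png',0); print(a[206:252,324])
E
```

```text
time: 21.95
tool_pos: [0.5522, -0.2506, 0.1205]
tool_rot: [0.001, 0.757, -0.653, 0.004]
contact_force: [3.6, -26.9, -2.9]
gripper_width: 0.271
grasp_force: 59.4
21.95 along 0.06666148286147296 lat 0.0004701582824364774 up -0.003110323546980903 pinaz 98.40497124113952 pitch -0.007212870969253206 F [  3.6306 -26.9348  -2.943 ]
[-4.1736 -0.6449 -0.0724]
21.95 [ 0.5522 -0.2506  0.1205] [ 0.1461 -0.9892  0.007 ]
[ 93  93  92  92  93  94  93  92  89  91  90  91  95 111 116 113 113 113 112 112 113 112 112 113 113 113 114 110  86  59  66  66  65  64  64  62  82 110 113 111 111 111 111 111 111 110]
[ 95  95  93  94  95  94  94  93  93  93  91  99 113 119 118 117 116 117 117 118 118 117 116 117 118 119 114  89  59  67  67  67  68  65  62  93 122 117 116 116 117 117 115 116 116 116]
[ 96  94  94  94  96  96  94  93  93  93  92 101 117 120 117 117 117 117 117 117 116 117 117 117 117 120 115  89  59  67  68  67  67  66  61  93 123 118 117 115 117 117 116 116 115 116]
```

```bash
python3 - <<'E'
from h import *
def circ(c,p,T,off):
    x=-T[:,0];g=np.array(p)-.0176*T[:,2]-off*x; a=np.linspace(0,6.28,60)
    P=[proj(c,g+.013*(np.cos(t)*T[:,1]+np.sin(t)*T[:,2])) for t in a]; return np.array(P)
def Tm(x):
    x=np.array(x);x/=np.linalg.norm(x);z=np.array([0,0,-1.]);z-=z@x*x;z/=np.linalg.norm(z);return np.stack([x,np.cross(z,x),z],1)
S9=([.5667,-.3504,.1203],Tm([.148,-.989,.0036]));S10=([.5523,-.2519,.1204],Tm([.1465,-.9892,.0056]))
for n,(p,T) in(('s9',S9),('s10',S10)):
    P=circ('side',p,T,.028);print(n,'pred tail cols',P[:,0].min(),P[:,0].max(),'rows',P[:,1].min(),P[:,1].max())
    u,v=P.mean(0).astype(int);a=cv2.imread(f'pics/{n}.png');np.set_printoptions(linewidth=250)
    print(u,v);print(a[v-8:v+12:2,u-14:u+15,1])
save('side','s11')
s=state();P=circ('side',s['tool_pos'],toolR().as_matrix(),.028);print('now',P[:,0].min(),P[:,0].max(),P[:,1].min(),P[:,1].max())
a=cv2.imread('pics/s11.png');u,v=P.mean(0).astype(int);print(u,v);print(a[v-8:v+12:2,u-14:u+15,1])
E
```

```text
s9 pred tail cols 437.82926438006695 446.34329980417385 rows 286.23353540716585 297.5067758744043
442 291
[[ 30  30  34  33  37  74  86  85  84  82  79  73  83 111 130 134 135 133 134 135 133 134 136 135 136 137 136 135 132]
 [ 30  40  42  62  62  92  90  89  87  85  84  83  81  74  69  86 101 128 136 134 133 132 133 132 133 134 137 137 136]
 [ 46  90  91  91  63  91  91  90  89  89  88  83  62  46  54  68  77  77 115 132 135 135 133 132 134 135 136 136 134]
 [ 58  90  91  79  76  88  88  89  90  88  75  48  59  80  87  84  84  86  85  87 128 141 139 136 133 136 138 138 137]
 [ 79  91  92  74  83  84  86  87  88  72  50  76  90  91  88  88  83  84  87 109 138 138 136 137 136 137 138 135 137]
 [ 89  90  93  90 101  86  82  83  72  50  80  88  89  91  84  85  85  87 109 140 138 139 141 138 136 136 136 137 136]
 [ 90  95  90 114 136 135 121  86  46  60  84  85  90  83  84  83  90 111 139 139 135 134 131 132 133 135 137 137 133]
 [121 137 136 136 136 137 138 136 133  95  90  79  85  86  91 110 139 139 135 132 132 132 133 135 136 135 136 137 138]
 [132 134 136 136 137 136 136 135 136 139 
[... 2068 characters left out ...]
 93  91  65  84  85  86  84  57  67  90  91  90  88  86  85  83  87 127 135 135 134 137 139 137 136 137]
 [ 36  53  90  90  78  84  90  77  79  57  60  88  87  89  84  86  85  84  88 104 131 135 136 137 134 132 132 132 132]
 [ 75  90  89  95 107 115 115 118  90  64  68  83  86  83  83  83  85  90 118 124 125 123 129 128 133 135 132 135 134]
 [113 113 111 113 114 116 123 117 117 116 114  91  84  84  90  96 112 126 125 124 124 124 124 118 111 124 127 130 136]
 [111 113 113 118 115 112 112 122  94 114 115 116 122 173 132 117 125 125 123 123 124 123 123  80  75  75  74  81 131]
 [115 121 111 108 101  93 112 112 116 141 147 199 191 183 146  90 126 125 125 125 124 125 120  47  55  65  58  69 122]]
```

```bash
python3 - <<'E'
from h import *
np.set_printoptions(linewidth=260)
s=state();T=toolR().as_matrix();x=-T[:,0];g=np.array(s['tool_pos'])-.0176*T[:,2]
for o in(.028,.0327):
    P=np.array([proj('side',g+o*x+.013*(np.cos(t)*T[:,1]+np.sin(t)*T[:,2])) for t in np.linspace(0,6.28,40)]);print(o,P.mean(0),P.min(0),P.max(0))
a=cv2.imread('pics/s11.png')[:,:,1]; print('cols 366..404')
for r in range(236,268): print(r,' '.join(f'{v:3d}' for v in a[r,366:405]))
E
```

```text
0.028 [382.9148 249.2071] [378.8329 243.9423] [387.1833 254.3216]
0.0327 [381.3233 248.0666] [377.243  242.8135] [385.5893 253.1694]
cols 366..404
236  84  86  88  82  83  83  80  85  85  82  83  73  55  56  55  55  54  37  32  33  34  29  29  31  30  31  32  32  32  32  30  32  30  30  30  31  28  29  29
237  84  86  89  91  91  89  86  86  88  84  78  61  57  56  55  54  54  42  31  29  33  32  31  31  29  31  32  29  31  29  32  29  28  28  31  27  30  32  29
238  85  85  86  85  84  78  68  80  84  81  58  56  56  56  56  54  51  47  29  29  30  31  31  29  30  33  31  33  29  31  31  30  30  27  29  30  28  28  30
239  82  82  85  79  60  48  47  61  78  66  55  56  56  54  56  51  52  42  32  31  29  30  31  30  31  32  32  31  29  27  31  30  32  30  29  31  29  31  31
240  84  82  81  60  45  47  49  51  60  54  55  57  55  54  51  54  51  33  32  30  28  29  30  29  32  30  30  33  29  30  31  30  33  28  32  30  31  30  30
241  82  82  78  38  43  44  53  71  87  55  53  56  58  54  52  53  51  27  31  30  29  29  29  28  29  31  33  33  34  27  28  29  33  32  32  32  28  
[... 3466 characters left out ...]
  89  93  91  65  84  85  86  84  57  67  90  91  90  88  86
264  73  72  72  70  73  72  73  72  71  69  67  61  82 112 113 111 110  80  51  29  31  29  32  43  90  93  88  62  81  81  82  71  52  80  90  92  88  85  85
265  73  71  71  72  73  73  73  72  70  56  46  51  84 111 112 112 111 111  94  51  33  29  36  53  90  90  78  84  90  77  79  57  60  88  87  89  84  86  85
266  71  73  72  71  71  71  69  64  57  46  46  52  97 114 111 113 113 112 111  95  69  42  40  63  89  92  85 100 114  86  78  53  60  86  87  84  84  84  85
267  70  73  72  70  72  68  56  44  46  46  45  52 102 115 112 113 111 112 111 111 111  81  75  90  89  95 107 115 115 118  90  64  68  83  86  83  83  83  85
```

The resistance isn't the grip reaching the cheek. The moments suggest the pin binds between the boss and the rear hole. I'll back out to the front cheek only and probe the vertical play there, then do the same in the boss.

```bash

python3 -m inch '[{"dx":0.02,"dy":0,"dz":0,"rx":0,"ry":0,"rz":0},{"dx":0.04,"dy":0,"dz":0.0005,"rx":0,"ry":0.009,"rz":0},{"dx":0.06,"dy":0,"dz":0.0005,"rx":0,"ry":0.009,"rz":0},{"dx":0.075,"dy":0,"dz":0.0005,"rx":0,"ry":0.009,"rz":0},{"dx":0.08,"dy":0,"dz":0.0005,"rx":0,"ry":0.009,"rz":0}]' >/dev/null; python3 rel.py
python3 -m inch '[{"dx":0,"dy":0,"dz":0,"rx":0,"ry":0,"rz":0},{"dx":0,"dy":0,"dz":0,"rx":0,"ry":0,"rz":0}]'>/dev/null;  python3 rel.py
echo up; python3 -m inch '[{"dx":0,"dy":0,"dz":-0.004,"rx":0,"ry":0,"rz":0},{"dx":0,"dy":0,"dz":-0.004,"rx":0,"ry":0,"rz":0}]'>/dev/null;  python3 rel.py
echo down; python3 -m inch '[{"dx":0,"dy":0,"dz":0.008,"rx":0,"ry":0,"rz":0},{"dx":0,"dy":0,"dz":0.008,"rx":0,"ry":0,"rz":0}]'>/dev/null;  python3 rel.py
echo back; python3 -m inch '[{"dx":0,"dy":0,"dz":-0.004,"rx":0,"ry":0,"rz":0},{"dx":0,"dy":0,"dz":-0.004,"rx":0,"ry":0,"rz":0}]'>/dev/null;  python3 rel.py
```

```text
22.55 along 0.12325415331480451 lat -0.0006940641871679682 up 0.002078036556458801 pinaz 98.44466962490037 pitch -0.0007859340400122305 F [ 0.3488 -0.1768 -2.0755]
22.75 along 0.12200714312587677 lat -0.0007478541229333705 up 0.0020580842702342395 pinaz 98.49288319384495 pitch -0.0005564105596683085 F [-0.8102 -2.9982 -1.4789]
up
22.95 along 0.1213430673381623 lat -0.00013559184554157438 up -0.0023599370812011355 pinaz 98.50052708837296 pitch 0.0003918983461124411 F [ 0.7519 -0.2379 -1.9601]
down
23.15 along 0.12191984776473169 lat 6.887248626141362e-05 up 0.004565363329130712 pinaz 98.47514434657792 pitch -0.0007756553760550828 F [ 0.4524 -1.8115  1.4865]
back
23.35 along 0.12159708045135811 lat -0.00027342067860713334 up 0.0008794413403812873 pinaz 98.49959674092003 pitch 0.0004151881519905339 F [ 0.6799  0.3873 -0.7991]
```

```bash

python3 -m inch '[{"dx":-0.01,"dy":0,"dz":0,"rx":0,"ry":0,"rz":0},{"dx":-0.018,"dy":0,"dz":0,"rx":0,"ry":0,"rz":0},{"dx":-0.018,"dy":0,"dz":0,"rx":0,"ry":0,"rz":0}]'>/dev/null;  python3 rel.py
python3 -m inch '[{"dx":-0.01,"dy":0,"dz":0,"rx":0,"ry":0,"rz":0},{"dx":-0.018,"dy":0,"dz":0,"rx":0,"ry":0,"rz":0},{"dx":-0.018,"dy":0,"dz":0,"rx":0,"ry":0,"rz":0}]'>/dev/null;  python3 rel.py
echo up; python3 -m inch '[{"dx":0,"dy":0,"dz":-0.004,"rx":0,"ry":0,"rz":0},{"dx":0,"dy":0,"dz":-0.004,"rx":0,"ry":0,"rz":0}]'>/dev/null;  python3 rel.py
echo down; python3 -m inch '[{"dx":0,"dy":0,"dz":0.008,"rx":0,"ry":0,"rz":0},{"dx":0,"dy":0,"dz":0.008,"rx":0,"ry":0,"rz":0}]'>/dev/null;  python3 rel.py
echo back; python3 -m inch '[{"dx":0,"dy":0,"dz":-0.004,"rx":0,"ry":0,"rz":0},{"dx":0,"dy":0,"dz":-0.004,"rx":0,"ry":0,"rz":0}]'>/dev/null;  python3 rel.py
echo left; python3 -m inch '[{"dx":0,"dy":0.004,"dz":0,"rx":0,"ry":0,"rz":0},{"dx":0,"dy":0.004,"dz":0,"rx":0,"ry":0,"rz":0}]'>/dev/null;  python3 rel.py
echo right; python3 -m inch '[{"dx":0,"dy":-0.008,"dz":0,"rx":0,"ry":0,"rz":0},{"dx":0,"dy":-0.008,"dz":0,"rx":0,"ry":0,"rz":0}]'>/dev/null;  python3 rel.py
echo back; python3 -m inch '[{"dx":0,"dy":0.004,"dz":0,"rx":0,"ry":0,"rz":0},{"dx":0,"dy":0.004,"dz":0,"rx":0,"ry":0,"rz":0}]'>/dev/null;  python3 rel.py
```

```text
23.65 along 0.10596263481067722 lat 0.00011368283951878548 up 0.0005143892945957129 pinaz 98.51908232600606 pitch 0.001647855708136136 F [0.1257 1.1734 2.5124]
23.95 along 0.09215453706181086 lat 0.00014357445719288882 up 0.0004403768429258603 pinaz 98.51266190360475 pitch 0.0003914809491245701 F [ 0.0466 -1.5472  4.5176]
up
24.15 along 0.0922579864545325 lat -0.0001552192582835605 up -0.0013500480851298124 pinaz 98.4734917700658 pitch 0.001523914233553012 F [2.2061 0.5055 0.0585]
down
24.35 along 0.09282872650673686 lat -0.0005602557901522642 up 0.005387313411940126 pinaz 98.4766646217719 pitch 0.000692485109992036 F [0.8824 0.2273 3.5719]
back
24.55 along 0.09284896176493708 lat -0.0007933194268287821 up 0.0019480246305447757 pinaz 98.4967988131827 pitch 0.00039476696377263804 F [ 0.2009  0.2686 -1.6901]
left
24.75 along 0.09283667573937972 lat -0.0022447300243490487 up 0.001476119357589678 pinaz 98.39493063925829 pitch -5.1188293864082345e-05 F [ 8.4354  1.1403 -3.8575]
right
24.95 along 0.09260557114665438 lat 0.0015480293685402725 up 0.0024613693524434266 pinaz 98.56750221434977 pitch 0.0011139131038471496 F [-4.0948 -0.2875 -1.4178]
back
25.15 along 0.09273233806782705 lat -0.0006542997389310411 up 0.0016432569691651189 pinaz 98.46933113526076 pitch 0.0006996288310609333 F [-1.4352  0.5304 -2.9472]
```

Probing suggests the boss hole may sit high relative to the cheeks. Before going further I'll re-measure the knob height by fitting a cylinder silhouette to the orange knob in all saved pictures, before and after winding.

```bash
cat > fit.py <<'E'
from h import *; import pickle
from scipy.optimize import minimize
def mask(f):
    im=cv2.imread(f); hsv=cv2.cvtColor(im,cv2.COLOR_BGR2HSV); return ((hsv[...,0]>5)&(hsv[...,0]<22)&(hsv[...,1]>125)&(hsv[...,2]>40)).astype('uint8')
def pj(k,X):
    P=X@np.array(k['R']).T+np.array(k['t']);return np.stack([k['fx']*P[:,0]/P[:,2]+k['cx'],k['fy']*P[:,1]/P[:,2]+k['cy']],1)
a=np.linspace(0,2*np.pi,48,endpoint=False)
cyl=np.vstack([np.stack([.013*np.cos(a),.013*np.sin(a),0*a+z],1) for z in(-.026,.026)])
def sil(k,c):
    h=cv2.convexHull(((pj(k,cyl+c)+.5)*16).astype(np.int32)); m=np.zeros((400,640),'uint8'); cv2.fillConvexPoly(m,h,1,shift=4); return m
def box(m):
    r,c=np.nonzero(m); return np.array([c.min(),c.max(),r.min(),r.max()])
views={'w1':None,'w2':None,'top0':'top','side0':'side','w4':None,'t9':'top','s9':'side'}
K={n:(optics.camera_info(c) if c else pickle.load(open(f'pics/{n}.pkl','rb'))[0]) for n,c in views.items()}
M={}
for n in views:
    m=mask(f'pics/{n}.png'); c0=[.596,-.1544,.2145] if n in('w1','w2','top0','side0') else [.533,-.1233,.206]
    near=cv2.dilate(sil(K[n],np.array(c0)),np.ones((25,25))); m=m*near
    nl,lab,st,_=cv2.connectedComponentsWithStats(m); M[n]=(lab==1+np.argmax(st[1:,4])).astype('uint8') if nl>1 else m
    print(n,'mask',box(M[n]),'predA',box(sil(K[n],np.array(c0))),'predB',box(sil(K[n],np.array(c0)+[0,0,.006])))
def cost(c,ns): return -sum((s&M[n]).sum()/(s|M[n]).sum() for n in ns for s in[sil(K[n],np.array(c))])
for ns,c0 in [(('w1','w2'),[.596,-.1544,.2165]),(('top0','side0'),[.596,-.1544,.2165]),(('w1','w2','top0','side0'),[.596,-.1544,.2165]),(('t9','s9'),[.533,-.1233,.208])]:
    r=min((minimize(cost,np.array(c0)+[0,0,d],args=(ns,),method='Nelder-Mead',options=dict(initial_simplex=np.array(c0)+[0,0,d]+np.vstack([np.zeros(3),np.eye(3)*.004]))) for d in(-.004,0,.004)),key=lambda r:r.fun)
    print(ns,r.x,-r.fun/len(ns))
E
python3 fit.py
```

```text
w1 mask [356 377 240 260] predA [351 379 223 262] predB [351 380 224 264]
w2 mask [362 388  32  59] predA [356 391  29  67] predB [357 392  27  67]
top0 mask [374 382 173 181] predA [371 384 173 186] predB [372 385 172 185]
side0 mask [378 388 185 207] predA [377 390 185 211] predB [377 390 182 208]
w4 mask [320 321   0   0] predA [315 341   0   9] predB [316 340   0   7]
t9 mask [360 369 198 207] predA [359 371 197 209] predB [359 372 197 208]
s9 mask [346 355 191 212] predA [346 358 190 216] predB [346 358 188 214]
('w1', 'w2') [ 0.597  -0.1553  0.2084] 0.5148142773122723
('top0', 'side0') [ 0.5963 -0.1502  0.2121] 0.5765632104142239
('w1', 'w2', 'top0', 'side0') [ 0.5968 -0.1537  0.2125] 0.5317410978036329
('t9', 's9') [ 0.5297 -0.1194  0.2039] 0.5926338074041906
```

Vision firmly supports the original reading: the side-view knob top is at row 185, against 185 predicted here and 182 for half a turn short. The probing swivelled the pin slightly in the pads, so I'll try again from this state.

```bash

python3 -m inch '[{"dx":-0.006,"dy":0,"dz":0,"rx":0,"ry":0,"rz":0},{"dx":-0.012,"dy":0,"dz":0,"rx":0,"ry":0,"rz":0},{"dx":-0.012,"dy":0,"dz":0,"rx":0,"ry":0,"rz":0},{"dx":-0.012,"dy":0,"dz":0,"rx":0,"ry":0,"rz":0}]'>/dev/null;  python3 rel.py
python3 -m inch '[{"dx":-0.006,"dy":0,"dz":0,"rx":0,"ry":0,"rz":0},{"dx":-0.01,"dy":0,"dz":0,"rx":0,"ry":0,"rz":0},{"dx":-0.01,"dy":0,"dz":0,"rx":0,"ry":0,"rz":0},{"dx":-0.01,"dy":0,"dz":0,"rx":0,"ry":0,"rz":0}]'>/dev/null;  python3 rel.py; python3 -c "
from h import *
print(state()['ft_torque'])"
```

```text
25.55 along 0.08264758217756828 lat -0.00021021708898383068 up 0.001231146712175002 pinaz 98.50772510109218 pitch 0.0010841759902826594 F [-0.2045  1.0232 -1.8727]
25.95 along 0.07606256645995553 lat 0.00010700073964667365 up 0.00039655825589260396 pinaz 98.48073438727458 pitch -0.0017863504548162846 F [-0.01   -4.1972 -0.3243]
[-0.6852 -0.1059  0.0091]
```

```bash

python3 -m inch '[{"dx":0.004,"dy":0,"dz":0,"rx":0,"ry":-0.012,"rz":0},{"dx":0.004,"dy":0,"dz":0,"rx":0,"ry":-0.012,"rz":0},{"dx":0.004,"dy":0,"dz":0,"rx":0,"ry":-0.012,"rz":0}]'>/dev/null;  python3 rel.py
python3 -m inch '[{"dx":-0.006,"dy":0,"dz":0,"rx":0,"ry":0,"rz":0},{"dx":-0.01,"dy":0,"dz":0,"rx":0,"ry":0,"rz":0},{"dx":-0.01,"dy":0,"dz":0,"rx":0,"ry":0,"rz":0},{"dx":-0.01,"dy":0,"dz":0,"rx":0,"ry":0,"rz":0}]'>/dev/null;  python3 rel.py; python3 -c "
from h import *
print(state()['ft_torque'])"
```

```text
26.25 along 0.07843921031584838 lat -0.00016020680588507761 up 0.0016314524896214322 pinaz 98.46929528137717 pitch 0.01960772240622512 F [ 1.0081  1.6855 -1.8354]
26.65 along 0.07376057085949872 lat -6.436134803036684e-06 up -0.00017065377318606356 pinaz 98.48264989851964 pitch 0.010687003624607169 F [ 0.8947 -6.8092 -0.5167]
[-1.5433 -0.2589 -0.0199]
```

The evidence conflicts: the forces look as if the boss is about 6 mm high, but vision says it isn't. A light fingertip touch on the knob top will settle it, since lined up puts it at z = 0.231 and half a turn short at 0.237.

```bash

python3 -m inch '[{"dx":0.03,"dy":0,"dz":0,"rx":0,"ry":0.006,"rz":0},{"dx":0.06,"dy":0,"dz":0,"rx":0,"ry":0.012,"rz":0},{"dx":0.09,"dy":0,"dz":0,"rx":0,"ry":0.012,"rz":0},{"dx":0.115,"dy":0,"dz":0,"rx":0,"ry":0.012,"rz":0},{"dx":0.13,"dy":0,"dz":0,"rx":0,"ry":0.012,"rz":0}]'>/dev/null;  python3 rel.py
python3 -m inch '[{"dx":0,"dy":0,"dz":-0.05,"rx":0,"ry":0,"rz":0},{"dx":0,"dy":0,"dz":-0.1,"rx":0,"ry":0,"rz":0},{"dx":0,"dy":-0.01,"dz":-0.15,"rx":0,"ry":0,"rz":0},{"dx":0,"dy":-0.024,"dz":-0.19,"rx":0,"ry":0,"rz":0},{"dx":-0.05,"dy":-0.024,"dz":-0.19,"rx":0,"ry":0,"rz":0}]'>/dev/null;  python3 rel.py
python3 -m inch '[{"dx":-0.06,"dy":0,"dz":0,"rx":0,"ry":0,"rz":0},{"dx":-0.12,"dy":0,"dz":0,"rx":0,"ry":0,"rz":0},{"dx":-0.18,"dy":0,"dz":0,"rx":0,"ry":0,"rz":0},{"dx":-0.22,"dy":0,"dz":0,"rx":0,"ry":0,"rz":0},{"dx":-0.25,"dy":0,"dz":0,"rx":0,"ry":0,"rz":0}]'
python3 -m inch '[{"dx":0,"dy":0,"dz":0,"rx":0,"ry":0,"rz":0},{"dx":0,"dy":0,"dz":0,"rx":0,"ry":0,"rz":0},{"dx":0,"dy":0,"dz":0,"rx":0,"ry":0,"rz":0}]';  python3 rel.py
```

```text
27.15 along 0.17663272594994253 lat -0.0006197094216972112 up 0.0035183737012183802 pinaz 98.41287801273626 pitch 0.0002358603592535141 F [-0.2766  0.5178 -1.0403]
27.65 along 0.1391857303647367 lat 0.02277925452866336 up -0.15615860693096129 pinaz 98.2869147083128 pitch -0.00901537795021794 F [ 1.4355  1.052  -1.3797]
time: 28.15
tool_pos: [0.5504, -0.115, 0.2663]
tool_rot: [-0.0, 0.758, -0.652, -0.0]
contact_force: [0.5, -0.2, -1.0]
gripper_width: 0.278
grasp_force: 59.8
time: 28.45
tool_pos: [0.5511, -0.118, 0.2663]
tool_rot: [0.0, 0.757, -0.653, -0.0]
contact_force: [0.6, -1.0, -1.9]
gripper_width: 0.273
grasp_force: 59.8
28.45 along -0.06457503059385247 lat 0.018780775397864387 up -0.14894181984895294 pinaz 98.43584725409924 pitch -0.00024011127749216333 F [ 0.5532 -0.9688 -1.8773]
```

```bash

python3 -m inch '[{"dx":0,"dy":0,"dz":0.015,"rx":0,"ry":0,"rz":0},{"dx":0,"dy":0,"dz":0.031,"rx":0,"ry":0,"rz":0},{"dx":0,"dy":0,"dz":0.031,"rx":0,"ry":0,"rz":0}]' | egrep 'pos|contact'
python3 -m inch '[{"dx":0,"dy":0,"dz":0.0025,"rx":0,"ry":0,"rz":0},{"dx":0,"dy":0,"dz":0.0025,"rx":0,"ry":0,"rz":0}]' | egrep 'pos|contact'
python3 -m inch '[{"dx":0,"dy":0,"dz":0.0025,"rx":0,"ry":0,"rz":0},{"dx":0,"dy":0,"dz":0.0025,"rx":0,"ry":0,"rz":0}]' | egrep 'pos|contact'
python3 -m inch '[{"dx":0,"dy":0,"dz":0.0025,"rx":0,"ry":0,"rz":0},{"dx":0,"dy":0,"dz":0.0025,"rx":0,"ry":0,"rz":0}]' | egrep 'pos|contact'
python3 -m inch '[{"dx":0,"dy":0,"dz":0.0025,"rx":0,"ry":0,"rz":0},{"dx":0,"dy":0,"dz":0.0025,"rx":0,"ry":0,"rz":0}]' | egrep 'pos|contact'
python3 -m inch '[{"dx":0,"dy":0,"dz":0.0025,"rx":0,"ry":0,"rz":0},{"dx":0,"dy":0,"dz":0.0025,"rx":0,"ry":0,"rz":0}]' | egrep 'pos|contact'
```

```text
tool_pos: [0.5494, -0.1171, 0.2377]
contact_force: [-0.2, 0.3, -1.9]
tool_pos: [0.5509, -0.1172, 0.2393]
contact_force: [-0.4, -0.8, -1.9]
tool_pos: [0.5511, -0.1171, 0.2378]
contact_force: [0.4, -0.1, -2.2]
tool_pos: [0.5509, -0.117, 0.2355]
contact_force: [-1.0, -1.0, -1.7]
tool_pos: [0.5513, -0.1171, 0.2351]
contact_force: [-1.2, 1.3, 4.2]
tool_pos: [0.5521, -0.1171, 0.235]
contact_force: [-1.4, 2.1, 9.9]
```

Contact at TCP z ≈ 0.235 puts the knob top about 6 mm too high, which agrees with the binding. So the spindle is half a turn short and the press's true front is the +y side. I'll put the pin back in its rests, wind another 180°, then fetch the pin again.

```bash

python3 -m inch '[{"dx":0,"dy":0,"dz":-0.05,"rx":0,"ry":0,"rz":0},{"dx":0,"dy":0,"dz":-0.07,"rx":0,"ry":0,"rz":0}]' | egrep 'pos|contact'
python3 -m inch '[{"dx":-0.025,"dy":0,"dz":0,"rx":0,"ry":0,"rz":-0.1},{"dx":-0.05,"dy":0,"dz":0,"rx":0,"ry":0,"rz":-0.2},{"dx":-0.075,"dy":0,"dz":0,"rx":0,"ry":0,"rz":-0.3},{"dx":-0.1,"dy":0,"dz":0,"rx":0,"ry":0,"rz":-0.4},{"dx":-0.126,"dy":0,"dz":0,"rx":0,"ry":0,"rz":-0.5}]' | egrep 'pos|contact'
python3 -m inch '[{"dx":-0.018,"dy":-0.0175,"dz":0,"rx":0,"ry":0,"rz":-0.1},{"dx":-0.036,"dy":-0.035,"dz":0,"rx":0,"ry":0,"rz":-0.2},{"dx":-0.054,"dy":-0.0525,"dz":0,"rx":0,"ry":0,"rz":-0.3},{"dx":-0.072,"dy":-0.07,"dz":0,"rx":0,"ry":0,"rz":-0.4},{"dx":-0.09,"dy":-0.0875,"dz":0,"rx":0,"ry":0,"rz":-0.5}]' | egrep 'pos|contact'
python3 -m inch '[{"dx":0,"dy":-0.025,"dz":0,"rx":0,"ry":0,"rz":-0.1},{"dx":0,"dy":-0.05,"dz":0,"rx":0,"ry":0,"rz":-0.2},{"dx":0,"dy":-0.075,"dz":0,"rx":0,"ry":0,"rz":-0.3},{"dx":-0.004,"dy":-0.1,"dz":0,"rx":0,"ry":0,"rz":-0.4},{"dx":-0.006,"dy":-0.126,"dz":0,"rx":0,"ry":0,"rz":-0.5}]' | egrep 'pos|contact'
python3 -m inch '[{"dx":0.016,"dy":-0.019,"dz":0,"rx":0,"ry":0,"rz":-0.1},{"dx":0.032,"dy":-0.038,"dz":0,"rx":0,"ry":0,"rz":-0.2},{"dx":0.048,"dy":-0.057,"dz":0,"rx":0,"ry":0,"rz":-0.3},{"dx":0.064,"dy":-0.077,"dz":0,"rx":0,"ry":0,"rz":-0.4},{"dx":0.081,"dy":-0.0965,"dz":0,"rx":0,"ry":0,"rz":-0.5}]' | egrep 'pos|contact'
python3 -m inch '[{"dx":0,"dy":0,"dz":0,"rx":0,"ry":0,"rz":-0.08},{"dx":0,"dy":0,"dz":0,"rx":0,"ry":0,"rz":-0.08},{"dx":0,"dy":0,"dz":0,"rx":0,"ry":0,"rz":-0.08}]' | egrep 'pos|contact'
python3 - <<'E'
from h import *
T=toolR().as_matrix();print('az',np.degrees(np.arctan2(T[1,0],T[0,0])),'frac',T.T@(np.array([.4882,.3054,.0384])-state()['tool_pos'])/.8)
E
```

```text
tool_pos: [0.552, -0.1174, 0.2908]
contact_force: [1.1, -0.4, -1.1]
tool_pos: [0.5361, -0.0167, 0.2873]
contact_force: [0.4, 0.2, -1.7]
tool_pos: [0.5234, 0.083, 0.2873]
contact_force: [0.4, -0.3, -1.7]
tool_pos: [0.5107, 0.1831, 0.2872]
contact_force: [0.0, -0.7, -0.8]
tool_pos: [0.4978, 0.2831, 0.2872]
contact_force: [1.0, 0.1, -1.2]
tool_pos: [0.4979, 0.2822, 0.2873]
contact_force: [-0.6, -0.3, -2.0]
az 97.09915390147164 frac [ 0.0303 -0.0084  0.3111]
```

```bash

python3 -m inch '[{"dx":0.03,"dy":-0.0085,"dz":0.05,"rx":0,"ry":0,"rz":-0.006},{"dx":0.03,"dy":-0.0085,"dz":0.1,"rx":0,"ry":0,"rz":-0.006},{"dx":0.03,"dy":-0.0085,"dz":0.16,"rx":0,"ry":0,"rz":-0.006},{"dx":0.03,"dy":-0.0085,"dz":0.22,"rx":0,"ry":0,"rz":-0.006},{"dx":0.03,"dy":-0.0085,"dz":0.24,"rx":0,"ry":0,"rz":-0.006}]' | egrep 'pos|contact'
python3 -m inch '[{"dx":0,"dy":0,"dz":0,"rx":0,"ry":0,"rz":0},{"dx":0,"dy":0,"dz":0.03,"rx":0,"ry":0,"rz":0},{"dx":0,"dy":0,"dz":0.05,"rx":0,"ry":0,"rz":0},{"dx":0,"dy":0,"dz":0.065,"rx":0,"ry":0,"rz":0},{"dx":0,"dy":0,"dz":0.069,"rx":0,"ry":0,"rz":0}]' | egrep 'pos|contact'
python3 -m inch '[{"dx":0,"dy":0,"dz":0,"rx":0,"ry":0,"rz":0},{"dx":0,"dy":0,"dz":0,"rx":0,"ry":0,"rz":0}]' | egrep 'pos|contact'
```

```text
tool_pos: [0.4844, 0.3031, 0.0894]
contact_force: [-0.7, 0.3, -1.8]
tool_pos: [0.4879, 0.3051, 0.0402]
contact_force: [-2.3, -0.5, 1.9]
tool_pos: [0.4888, 0.3056, 0.0415]
contact_force: [0.1, -0.1, -1.4]
```

```bash

python3 -m inch '[{"dx":0,"dy":0,"dz":0.003,"rx":0,"ry":0,"rz":0},{"dx":0,"dy":0,"dz":0.003,"rx":0,"ry":0,"rz":0},{"dx":0,"dy":0,"dz":0.003,"rx":0,"ry":0,"rz":0}]' | egrep 'pos|contact'
python3 -c "
from h import *
print(state()['ft_torque'])"
```

```text
tool_pos: [0.4892, 0.3058, 0.0396]
contact_force: [0.5, -1.1, 5.2]
[0.0785 0.1739 0.0072]
```

```bash

python3 -m inch '[{"dx":0,"dy":0,"dz":0,"rx":0,"ry":0,"rz":0},{"dx":0,"dy":0,"dz":0,"rx":0,"ry":0,"rz":0},{"dx":0,"dy":0,"dz":0,"rx":0,"ry":0,"rz":0}]' 0.18 | egrep 'pos|contact|width'
python3 -m inch '[{"dx":0,"dy":0,"dz":-0.03,"rx":0,"ry":0,"rz":0},{"dx":0,"dy":0,"dz":-0.09,"rx":0,"ry":0,"rz":0},{"dx":0,"dy":0,"dz":-0.15,"rx":0,"ry":0,"rz":0},{"dx":-0.03,"dy":0,"dz":-0.21,"rx":0,"ry":0,"rz":0},{"dx":-0.08,"dy":0,"dz":-0.25,"rx":0,"ry":0,"rz":0}]' 0.18 | egrep 'pos|contact|width'
python3 look.py w11; python3 - <<'E'
from h import *
T=toolR().as_matrix();print('az',np.degrees(np.arctan2(T[1,0],T[0,0])),'frac',T.T@(np.array([.533,-.1233,.192])-state()['tool_pos'])/.8)
for d in nets.outline_of('wrist','pin_grip')[:1]:
    r,c=np.nonzero(d['pixels']);print(d['confidence'],np.round(d['bbox']))
    for rr in range(r.min(),r.max(),8):
        cc=c[r==rr]; print(rr,cc.min(),cc.max(),onplane('wrist',((cc.min()+cc.max())/2,rr),.058)[:2])
E
```

```text
tool_pos: [0.4876, 0.305, 0.0374]
contact_force: [0.4, 0.4, 0.4]
gripper_width: 0.593
tool_pos: [0.4967, 0.2462, 0.2386]
contact_force: [0.4, -0.4, 0.8]
gripper_width: 0.591
34.55 [0.4967 0.2462 0.2386] [-0.1337  0.991  -0.0022]
az 97.68079232774835 frac [-0.4574 -0.021   0.0664]
0.81 [325. 156.  32. 144.]
84 315 319 [0.4832 0.3306]
92 310 337 [0.4902 0.3243]
100 311 337 [0.4916 0.3172]
108 311 338 [0.493 0.31 ]
116 310 338 [0.4936 0.3026]
124 310 337 [0.4941 0.2951]
132 310 336 [0.4946 0.2874]
140 310 336 [0.4956 0.2798]
148 316 330 [0.4967 0.272 ]
156 317 330 [0.4982 0.2642]
164 317 330 [0.4993 0.2562]
172 317 330 [0.5003 0.2481]
180 317 330 [0.5014 0.2399]
188 317 330 [0.5025 0.2316]
196 317 331 [0.5042 0.2232]
204 317 331 [0.5053 0.2147]
212 318 330 [0.5065 0.206 ]
220 320 328 [0.5077 0.1972]
```

```bash

python3 -m inch '[{"dx":-0.06,"dy":-0.005,"dz":-0.05,"rx":0,"ry":0,"rz":0},{"dx":-0.12,"dy":-0.01,"dz":-0.08,"rx":0,"ry":0,"rz":0},{"dx":-0.18,"dy":-0.015,"dz":-0.08,"rx":0,"ry":0,"rz":0},{"dx":-0.24,"dy":-0.021,"dz":-0.08,"rx":0,"ry":0,"rz":0},{"dx":-0.3,"dy":-0.021,"dz":-0.08,"rx":0,"ry":0,"rz":0}]' 0.6| egrep 'pos|contact|width'
python3 -m inch '[{"dx":-0.06,"dy":0,"dz":0,"rx":0,"ry":0,"rz":-0.005},{"dx":-0.11,"dy":0,"dz":0,"rx":0,"ry":0,"rz":-0.007},{"dx":-0.157,"dy":0,"dz":0,"rx":0,"ry":0,"rz":-0.007},{"dx":-0.157,"dy":0,"dz":0,"rx":0,"ry":0,"rz":-0.007},{"dx":-0.157,"dy":0,"dz":0,"rx":0,"ry":0,"rz":-0.007}]' | egrep 'pos|contact|width'
python3 - <<'E'
from h import *
T=toolR().as_matrix();print('az',np.degrees(np.arctan2(T[1,0],T[0,0])),'frac',T.T@(np.array([.533,-.1233,.193])-state()['tool_pos'])/.8)
E
```

```text
tool_pos: [0.5105, 0.0128, 0.2984]
contact_force: [0.1, 0.1, 0.5]
gripper_width: 0.802
tool_pos: [0.5276, -0.1104, 0.2975]
contact_force: [-0.2, 0.9, 0.2]
gripper_width: 0.804
az 98.28552917927271 frac [-0.0171  0.0046  0.1305]
```

```bash

python3 -m inch '[{"dx":-0.017,"dy":0.0046,"dz":0,"rx":0,"ry":0,"rz":0},{"dx":-0.017,"dy":0.0046,"dz":0.04,"rx":0,"ry":0,"rz":0},{"dx":-0.017,"dy":0.0046,"dz":0.09,"rx":0,"ry":0,"rz":0},{"dx":-0.017,"dy":0.0046,"dz":0.13,"rx":0,"ry":0,"rz":0},{"dx":-0.017,"dy":0.0046,"dz":0.13,"rx":0,"ry":0,"rz":0}]' | egrep 'pos|contact|width'
python3 -m inch '[{"dx":0,"dy":0,"dz":0,"rx":0,"ry":0,"rz":0},{"dx":0,"dy":0,"dz":0,"rx":0,"ry":0,"rz":0},{"dx":0,"dy":0,"dz":0,"rx":0,"ry":0,"rz":0},{"dx":0,"dy":0,"dz":0,"rx":0,"ry":0,"rz":0},{"dx":0,"dy":0,"dz":0,"rx":0,"ry":0,"rz":0}]' -1| egrep 'pos|contact|width'
cat > ck.py <<'E'
from h import *
p=np.array(state()['tool_pos'])-[.5419,-.1846,0];print(p, p[:2]@[-.1444,.9895],p[:2]@[.9895,.1444])
E
python3 ck.py
```

```text
tool_pos: [0.5305, -0.1213, 0.1889]
contact_force: [-0.0, 0.1, -0.2]
gripper_width: 0.8
tool_pos: [0.5348, -0.1237, 0.1982]
contact_force: [-0.9, 0.8, 5.8]
gripper_width: 0.283
[-0.0071  0.0609  0.1982] 0.06131824685545063 0.0018067969381331394
```

```bash

python3 -m inch '[{"dx":-0.0026,"dy":0.0201,"dz":0.0006,"rx":0,"ry":0,"rz":0},{"dx":-0.0104,"dy":0.0388,"dz":0.0012,"rx":0,"ry":0,"rz":0},{"dx":-0.0227,"dy":0.0548,"dz":0.0019,"rx":0,"ry":0,"rz":0},{"dx":-0.0388,"dy":0.0671,"dz":0.0025,"rx":0,"ry":0,"rz":0},{"dx":-0.0574,"dy":0.0749,"dz":0.0031,"rx":0,"ry":0,"rz":0}]' | egrep 'pos|contact|width'
python3 -m inch '[{"dx":-0.0201,"dy":0.0026,"dz":0.0006,"rx":0,"ry":0,"rz":0},{"dx":-0.0402,"dy":0,"dz":0.0012,"rx":0,"ry":0,"rz":0},{"dx":-0.0589,"dy":-0.0078,"dz":0.0019,"rx":0,"ry":0,"rz":0},{"dx":-0.0749,"dy":-0.0201,"dz":0.0025,"rx":0,"ry":0,"rz":0},{"dx":-0.0872,"dy":-0.0361,"dz":0.0031,"rx":0,"ry":0,"rz":0}]' | egrep 'pos|contact|width'
python3 -m inch '[{"dx":-0.0078,"dy":-0.0187,"dz":0.0006,"rx":0,"ry":0,"rz":0},{"dx":-0.0104,"dy":-0.0365,"dz":0.0012,"rx":0,"ry":0,"rz":0},{"dx":-0.0104,"dy":-0.0365,"dz":0.0012,"rx":0,"ry":0,"rz":0},{"dx":-0.0104,"dy":-0.0365,"dz":0.0012,"rx":0,"ry":0,"rz":0}]' | egrep 'pos|contact|width'
python3 ck.py
```

```text
tool_pos: [0.6, -0.1608, 0.1956]
contact_force: [-9.0, 0.1, 9.6]
gripper_width: 0.287
tool_pos: [0.5825, -0.233, 0.1932]
contact_force: [0.0, 6.5, 7.0]
gripper_width: 0.288
tool_pos: [0.5536, -0.2464, 0.1922]
contact_force: [-4.0, 1.9, 7.4]
gripper_width: 0.277
[ 0.0117 -0.0618  0.1922] -0.06284552532933385 0.0026358814441095795
```

No stop was hit within 180° more, which confirms the half-turn correction. Now a fine trim to line up.

```bash

python3 -m inch '[{"dx":0,"dy":-0.0035,"dz":0,"rx":0,"ry":0,"rz":0},{"dx":0,"dy":-0.0035,"dz":0,"rx":0,"ry":0,"rz":0},{"dx":0,"dy":-0.0035,"dz":0,"rx":0,"ry":0,"rz":0}]' | egrep 'pos|contact|width'; python3 ck.py
```

```text
tool_pos: [0.5521, -0.2466, 0.1922]
contact_force: [0.4, 1.0, 6.4]
gripper_width: 0.283
[ 0.0102 -0.062   0.1922] -0.06282735775651217 0.001135031690607927
```

```bash

python3 -m inch '[{"dx":0,"dy":-0.0018,"dz":0,"rx":0,"ry":0,"rz":0},{"dx":0,"dy":-0.0018,"dz":0,"rx":0,"ry":0,"rz":0}]' | egrep 'pos|contact|width'; python3 ck.py
python3 -m inch '[{"dx":0,"dy":0,"dz":0,"rx":0,"ry":0,"rz":0},{"dx":0,"dy":0,"dz":0,"rx":0,"ry":0,"rz":0},{"dx":0,"dy":0,"dz":0,"rx":0,"ry":0,"rz":0}]' 0.4 | egrep 'pos|contact|width'
python3 -m inch '[{"dx":0,"dy":0,"dz":-0.06,"rx":0,"ry":0,"rz":0},{"dx":0,"dy":0,"dz":-0.11,"rx":0,"ry":0,"rz":0},{"dx":0.05,"dy":0,"dz":-0.13,"rx":0,"ry":0,"rz":0},{"dx":0.11,"dy":0,"dz":-0.13,"rx":0,"ry":0,"rz":0},{"dx":0.17,"dy":0,"dz":-0.13,"rx":0,"ry":0,"rz":0}]' | egrep 'pos|contact|width'
python3 - <<'E'
from h import *
save('top','t12'); T=toolR().as_matrix();print('az',np.degrees(np.arctan2(T[1,0],T[0,0])),'frac',T.T@(np.array([.4880,.29,.15])-state()['tool_pos'])/.8)
E
```

```text
tool_pos: [0.5509, -0.2468, 0.1922]
contact_force: [0.9, 2.1, 4.6]
gripper_width: 0.284
[ 0.009  -0.0622  0.1922] -0.06281269413819009 -2.3282066571420382e-05
tool_pos: [0.5489, -0.2464, 0.1888]
contact_force: [0.2, 0.2, -0.2]
gripper_width: 0.698
tool_pos: [0.5293, -0.111, 0.294]
contact_force: [1.5, 1.1, -0.6]
gripper_width: 0.701
az 98.61820882291033 frac [0.4942 0.0239 0.182 ]
```

```bash

python3 -m inch '[{"dx":0.06,"dy":0.005,"dz":0,"rx":0,"ry":0,"rz":0},{"dx":0.12,"dy":0.01,"dz":0,"rx":0,"ry":0,"rz":0},{"dx":0.18,"dy":0.015,"dz":0,"rx":0,"ry":0,"rz":0},{"dx":0.24,"dy":0.02,"dz":0,"rx":0,"ry":0,"rz":0},{"dx":0.3,"dy":0.024,"dz":0,"rx":0,"ry":0,"rz":0}]' 0.18| egrep 'pos|contact|width'
python3 -m inch '[{"dx":0.06,"dy":0,"dz":0.03,"rx":0,"ry":0,"rz":0},{"dx":0.12,"dy":0,"dz":0.08,"rx":0,"ry":0,"rz":0},{"dx":0.18,"dy":0,"dz":0.13,"rx":0,"ry":0,"rz":0},{"dx":0.194,"dy":0,"dz":0.18,"rx":0,"ry":0,"rz":0},{"dx":0.194,"dy":0,"dz":0.18,"rx":0,"ry":0,"rz":0}]'| egrep 'pos|contact|width'
python3 -m inch '[{"dx":0,"dy":0,"dz":0,"rx":0,"ry":0,"rz":0},{"dx":0,"dy":0,"dz":0,"rx":0,"ry":0,"rz":0}]'| egrep 'pos|contact|width'
python3 look.py w13; python3 - <<'E'
from h import *
T=toolR().as_matrix();print('az',np.degrees(np.arctan2(T[1,0],T[0,0])))
for d in nets.outline_of('wrist','pin_grip')[:1]:
    r,c=np.nonzero(d['pixels']);print(d['confidence'],np.round(d['bbox']),r.min(),r.max())
    for rr in range(r.min(),r.max(),10):
        cc=c[r==rr]; print(rr,cc.min(),cc.max(),onplane('wrist',((cc.min()+cc.max())/2,rr),.058)[:2])
print('frac',T.T@(np.array([.488,.305,.037])-state()['tool_pos'])/.8)
E
```

```text
tool_pos: [0.513, 0.1302, 0.2929]
contact_force: [0.7, -0.2, 0.7]
gripper_width: 0.593
tool_pos: [0.4873, 0.2827, 0.1435]
contact_force: [-0.4, -0.8, 0.1]
gripper_width: 0.594
tool_pos: [0.492, 0.2815, 0.1505]
contact_force: [0.5, -0.4, 0.3]
gripper_width: 0.59
40.6 [0.492  0.2815 0.1505] [-0.1443  0.9895  0.0004]
az 98.29689624021975
0.75 [325. 218.  38. 174.] 130 304
130 308 341 [0.4859 0.3334]
140 307 343 [0.4873 0.3266]
150 307 342 [0.488  0.3195]
160 308 342 [0.4894 0.3124]
170 308 341 [0.4901 0.305 ]
180 308 341 [0.4912 0.2976]
190 308 341 [0.4923 0.2901]
200 308 341 [0.4934 0.2824]
210 316 334 [0.4949 0.2747]
220 316 333 [0.4957 0.2666]
230 315 332 [0.4961 0.2584]
240 315 332 [0.4973 0.2502]
250 315 332 [0.4986 0.2418]
260 316 332 [0.5002 0.2333]
270 316 332 [0.5015 0.2246]
280 316 332 [0.5028 0.2157]
290 317 330 [0.5037 0.2065]
300 320 327 [0.5051 0.1973]
frac [ 0.0299 -0.0024  0.1438]
```

```bash

python3 -m inch '[{"dx":0.03,"dy":0,"dz":0,"rx":0,"ry":0,"rz":0},{"dx":0.03,"dy":0,"dz":0.04,"rx":0,"ry":0,"rz":0},{"dx":0.03,"dy":0,"dz":0.09,"rx":0,"ry":0,"rz":0},{"dx":0.03,"dy":0,"dz":0.13,"rx":0,"ry":0,"rz":0},{"dx":0.03,"dy":0,"dz":0.144,"rx":0,"ry":0,"rz":0}]'| egrep 'pos|contact|width'
python3 -m inch '[{"dx":0,"dy":0,"dz":0,"rx":0,"ry":0,"rz":0},{"dx":0,"dy":0,"dz":0,"rx":0,"ry":0,"rz":0},{"dx":0,"dy":0,"dz":0,"rx":0,"ry":0,"rz":0},{"dx":0,"dy":0,"dz":0,"rx":0,"ry":0,"rz":0},{"dx":0,"dy":0,"dz":0,"rx":0,"ry":0,"rz":0}]' -1| egrep 'pos|contact|width|force'
python3 -m inch '[{"dx":0,"dy":0,"dz":-0.04,"rx":0,"ry":0,"rz":0},{"dx":0,"dy":0,"dz":-0.09,"rx":0,"ry":0,"rz":0},{"dx":0,"dy":0,"dz":-0.14,"rx":0,"ry":0,"rz":0},{"dx":0,"dy":0,"dz":-0.19,"rx":0,"ry":0,"rz":0},{"dx":-0.03,"dy":0,"dz":-0.22,"rx":0,"ry":0,"rz":0}]'| egrep 'pos|contact|width|force'
python3 - <<'E'
from h import *
T=toolR().as_matrix();pd=np.array([np.cos(np.radians(-81.7)),np.sin(np.radians(-81.7)),0]);t=np.array([.5419,-.1846,.1174])-.175*pd
print('pre',t,'frac',T.T@(t-state()['tool_pos'])/.8,'az',np.degrees(np.arctan2(T[1,0],T[0,0])))
E
```

```text
tool_pos: [0.4869, 0.3043, 0.0322]
contact_force: [-0.4, -0.2, -0.5]
gripper_width: 0.593
tool_pos: [0.4893, 0.3064, 0.0364]
contact_force: [1.2, -0.3, 6.1]
gripper_width: 0.277
grasp_force: 59.4
tool_pos: [0.4916, 0.284, 0.2141]
contact_force: [-0.1, 0.4, -0.2]
gripper_width: 0.276
grasp_force: 59.1
pre [ 0.5166 -0.0114  0.1174] frac [-0.3701 -0.0245  0.1199] az 98.54722668206462
```

```bash

python3 -m inch '[{"dx":-0.06,"dy":0,"dz":0,"rx":0,"ry":0,"rz":0},{"dx":-0.12,"dy":-0.005,"dz":0,"rx":0,"ry":0,"rz":0},{"dx":-0.18,"dy":-0.01,"dz":0,"rx":0,"ry":0,"rz":0},{"dx":-0.24,"dy":-0.02,"dz":0,"rx":0,"ry":0,"rz":0},{"dx":-0.3,"dy":-0.0245,"dz":0,"rx":0,"ry":0,"rz":0}]'| egrep 'pos|contact|width'
python3 -m inch '[{"dx":-0.04,"dy":0,"dz":0.02,"rx":0,"ry":0,"rz":0},{"dx":-0.07,"dy":0,"dz":0.06,"rx":0,"ry":0,"rz":0},{"dx":-0.07,"dy":0,"dz":0.1,"rx":0,"ry":0,"rz":0},{"dx":-0.07,"dy":0,"dz":0.12,"rx":0,"ry":0,"rz":0},{"dx":-0.07,"dy":0,"dz":0.12,"rx":0,"ry":0,"rz":0}]'| egrep 'pos|contact|width'
python3 -m inch '[{"dx":0,"dy":0,"dz":0,"rx":0,"ry":0,"rz":0},{"dx":0,"dy":0,"dz":0,"rx":0,"ry":0,"rz":0},{"dx":0,"dy":0,"dz":0,"rx":0,"ry":0,"rz":0}]'| egrep 'pos|contact|width'
sed -i 's/\.0176/.0196/; s/98\.3/-81.7/g' rel.py; python3 rel.py; python3 - <<'E'
from h import *
T=toolR().as_matrix();x=-T[:,0];g=np.array(state()['tool_pos'])-.0196*T[:,2]
for c in('side','top'):
    save(c,c+'14')
    print(c,'pred nose',proj(c,g+.112*x),'root',proj(c,g+.028*x),'tail',proj(c,g-.028*x))
    for d in nets.outline_of(c,'pin_nose')[:1]:
        r,q=np.nonzero(d['pixels']); print(d['confidence'],np.round(d['bbox']))
        print([(cc,r[q==cc].min(),r[q==cc].max()) for cc in range(q.min(),q.max()+1,3) if (q==cc).any()])
E
```

```text
tool_pos: [0.5057, 0.0402, 0.2098]
contact_force: [1.7, 0.3, -2.0]
gripper_width: 0.27
tool_pos: [0.5118, -0.0134, 0.1103]
contact_force: [-0.5, -0.2, -0.9]
gripper_width: 0.276
tool_pos: [0.5158, -0.0136, 0.1158]
contact_force: [0.0, -0.2, -2.2]
gripper_width: 0.276
43.5 along 0.17297605184781495 lat 0.000946081601060214 up -0.00035970245309627225 pinaz -81.60780883249517 pitch 0.0009465344057011896 F [ 0.0397 -0.1608 -2.2126]
side pred nose [350.7436 227.1727] root [326.7388 209.7602] tail [311.9621 199.0414]
0.67 [334. 212.  30.  30.]
[(319, np.int64(200), np.int64(210)), (322, np.int64(201), np.int64(212)), (325, np.int64(204), np.int64(213)), (328, np.int64(206), np.int64(214)), (331, np.int64(211), np.int64(216)), (334, np.int64(213), np.int64(218)), (337, np.int64(215), np.int64(220)), (340, np.int64(217), np.int64(222)), (343, np.int64(220), np.int64(225)), (346, np.int64(222), np.int64(226)), (349, np.int64(225), np.int64(227))]
top pred nose [362.0104 205.3218] root [332.5671 208.8079] tail [312.9121 211.135 ]
```

```bash

python3 -m inch '[{"dx":-0.015,"dy":0.001,"dz":0,"rx":0,"ry":0,"rz":0},{"dx":-0.03,"dy":0.001,"dz":0,"rx":0,"ry":0,"rz":0},{"dx":-0.045,"dy":0.001,"dz":0,"rx":0,"ry":0,"rz":0},{"dx":-0.06,"dy":0.001,"dz":0,"rx":0,"ry":0,"rz":0},{"dx":-0.06,"dy":0.001,"dz":0,"rx":0,"ry":0,"rz":0}]'>/dev/null; python3 rel.py
python3 -m inch '[{"dx":-0.01,"dy":0,"dz":0,"rx":0,"ry":0,"rz":0},{"dx":-0.02,"dy":0,"dz":0,"rx":0,"ry":0,"rz":0},{"dx":-0.03,"dy":0,"dz":0,"rx":0,"ry":0,"rz":0},{"dx":-0.035,"dy":0,"dz":0,"rx":0,"ry":0,"rz":0},{"dx":-0.035,"dy":0,"dz":0,"rx":0,"ry":0,"rz":0}]'>/dev/null; python3 rel.py
python3 -m inch '[{"dx":-0.01,"dy":0,"dz":0,"rx":0,"ry":0,"rz":0},{"dx":-0.02,"dy":0,"dz":0,"rx":0,"ry":0,"rz":0},{"dx":-0.03,"dy":0,"dz":0,"rx":0,"ry":0,"rz":0},{"dx":-0.03,"dy":0,"dz":0,"rx":0,"ry":0,"rz":0}]'>/dev/null; python3 rel.py
```

```text
44.2 along 0.12312483930707996 lat 0.0015138040408899918 up 0.0013280527255010166 pinaz -81.77012689502833 pitch 0.0005291701374191314 F [ 0.7406  0.0495 -2.037 ]
44.7 along 0.09647026856647693 lat 0.0013985980964934608 up 0.0014780335072055173 pinaz -81.67602832789278 pitch 7.92513799216097e-05 F [ 0.5752  0.7257 -1.6816]
45.1 along 0.0719643403869223 lat 0.0013760820731957568 up 0.0013931415806525405 pinaz -81.70046331012766 pitch 0.0003635950838057722 F [ 0.5159  1.0881 -1.5917]
```

It slides freely now. Seating it home.

```bash

python3 -m inch '[{"dx":-0.005,"dy":0,"dz":0,"rx":0,"ry":0,"rz":0},{"dx":-0.01,"dy":0,"dz":0,"rx":0,"ry":0,"rz":0},{"dx":-0.013,"dy":0,"dz":0,"rx":0,"ry":0,"rz":0},{"dx":-0.013,"dy":0,"dz":0,"rx":0,"ry":0,"rz":0}]'>/dev/null; python3 rel.py
python3 -m inch '[{"dx":-0.003,"dy":0,"dz":0,"rx":0,"ry":0,"rz":0},{"dx":-0.005,"dy":0,"dz":0,"rx":0,"ry":0,"rz":0},{"dx":-0.005,"dy":0,"dz":0,"rx":0,"ry":0,"rz":0}]'>/dev/null; python3 rel.py
```

```text
45.5 along 0.06231843179546308 lat 0.0011239745781186949 up 0.0012975788024082446 pinaz -81.64550440248728 pitch 0.00037147564550227345 F [ 1.3683  0.0189 -1.2229]
45.8 along 0.06204520202026903 lat 0.0011060217883641637 up 0.0012524191526876172 pinaz -81.62625872124828 pitch -0.008153896239941175 F [-2.3083 13.7179  4.0244]
```

```bash

python3 -m inch '[{"dx":0.002,"dy":0,"dz":0,"rx":0,"ry":0,"rz":0},{"dx":0.002,"dy":0,"dz":0,"rx":0,"ry":0,"rz":0}]'>/dev/null; python3 rel.py
python3 -m inch '[{"dx":0,"dy":0,"dz":0,"rx":0,"ry":0,"rz":0},{"dx":0,"dy":0,"dz":0,"rx":0,"ry":0,"rz":0},{"dx":0,"dy":0,"dz":0,"rx":0,"ry":0,"rz":0},{"dx":0,"dy":0,"dz":0,"rx":0,"ry":0,"rz":0}]' 0.2 | egrep 'pos|contact|width'
python3 -m inch '[{"dx":0,"dy":0,"dz":-0.03,"rx":0,"ry":0,"rz":0},{"dx":0,"dy":0,"dz":-0.08,"rx":0,"ry":0,"rz":0},{"dx":0,"dy":0,"dz":-0.13,"rx":0,"ry":0,"rz":0},{"dx":0,"dy":0,"dz":-0.18,"rx":0,"ry":0,"rz":0},{"dx":0.05,"dy":0,"dz":-0.22,"rx":0,"ry":0,"rz":0}]' | egrep 'pos|contact|width'
python3 -m inch '[{"dx":0.06,"dy":0,"dz":0,"rx":0,"ry":0,"rz":0},{"dx":0.1,"dy":0,"dz":0,"rx":0,"ry":0,"rz":0},{"dx":0.1,"dy":0,"dz":0,"rx":0,"ry":0,"rz":0},{"dx":0.1,"dy":0,"dz":0,"rx":0,"ry":0,"rz":0},{"dx":0.1,"dy":0,"dz":0,"rx":0,"ry":0,"rz":0}]' | egrep 'pos|contact|width'
python3 look.py w15; python3 - <<'E'
from h import *
pd=np.array([np.cos(np.radians(-81.7)),np.sin(np.radians(-81.7)),0]);H=np.array([.5419,-.1846,.135]);g=H-.062*pd
for c in('top','side'): 
    save(c,c+'15')
for c in('wrist','top','side'):
    print(c,'pred: centre',proj(c,g),'tail',proj(c,g-.028*pd),'front',proj(c,g+.028*pd),'nose',proj(c,g+.112*pd),'knob',proj(c,H+.062*pd+[0,0,.07]))
    for n in('pin_grip','crank_grip','cup_at','can_at','figure_at'): print(n,[(round(d['confidence'],2),np.round(d['bbox'],1)) for d in nets.boxes_of(c,n)[:1]])
E
```

```text
46.0 along 0.062154031037616776 lat 0.0010668176075802585 up 0.0012809866394887792 pinaz -81.5927877622772 pitch -0.0036394961783214673 F [-0.7849  6.0187  1.6877]
tool_pos: [0.532, -0.1255, 0.1141]
contact_force: [0.2, -0.7, 0.4]
gripper_width: 0.601
tool_pos: [0.5269, -0.0891, 0.2922]
contact_force: [0.7, 0.9, 0.3]
gripper_width: 0.597
tool_pos: [0.5146, -0.0082, 0.2889]
contact_force: [0.4, 1.1, -0.3]
gripper_width: 0.599
47.4 [ 0.5146 -0.0082  0.2889] [-0.1441  0.9896 -0.0002]
wrist pred: centre [325.7719 293.3055] tail [325.8225 268.7264] front [325.7236 316.7635] nose [325.5911 381.129 ] knob [325.9195 452.4282]
pin_grip [(0.9, array([327.7, 293.4,  28.6,  64.1]))]
crank_grip [(0.74, array([324.4, 350. ,  37. ,  23.2]))]
cup_at [(0.96, array([494. , 127.2, 108.5,  84.9]))]
can_at [(0.81, array([181.1, 382.4,  36.1,  35.3]))]
figure_at [(0.94, array([532. , 255.9, 120.9, 101.5]))]
top pred: centre [361.5854 205.0141] tail [351.7799 206.1582] front [371.3853 203.8706] nose [400.7514 200.4441] knob [410.8676 197.1194]
pin_grip [(0.59, array([367.1, 207.5,  13.9,  13. ]))]
crank_grip [(0.62, array([396.7, 199.1,  36.8,  19.2]))]
cup_at [(0.82, array([298.4, 153.9,  29.1,  30. ]))]
can_at []
figure_at [(0.89, array([342.8, 128.9,  26. ,  34.6]))]
side pred: centre [350.7672 226.8935] tail [342.5295 220.8955] front [359.2826 233.0938] nose [386.6438 253.0163] knob [393.103  231.8313]
pin_grip [(0.55, array([361.1, 235.2,  45.3,  32.1]))]
crank_grip [(0.65, array([378.1, 234.3,  39.1,  30.2]))]
cup_at [(0.84, array([358.4, 191.4,  28.9,  42. ]))]
can_at [(0.64, array([324.6, 332.6,  34.9,  61.2]))]
figure_at [(0.58, array([413.8, 203.2,  28.3,  57.7]))]
```

```bash
python3 -c "
from plant import ticket; print(ticket.job_done())"
```

```text
the job is handed in; nothing more can be done
None
```

The lock pin is in from the press's front with its grip seated against the front cheek (it stopped there at 14 N), the spindle is lined up, and the cup, can and figure still stand where they were; I first stopped half a turn short and tried the pin from the wrong side (up to 27 N), then put it back in the drawer, finished winding and inserted it properly, and handed in at about 48 s.

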